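# Seat the keyed blanks and check their heights

### The arm

A 6-joint arm with a two-finger parallel gripper is mounted at the origin on a cart in front of the work surface, level with it; the furniture and walls round the work are solid. World frame = base frame: x ahead of the robot, y to its left, z up, the work surface at z = 0. Lengths are in m, angles in rad, forces in N, time in s.
With the tool pointing down it reaches from about 0.275 to 0.825 m from the base axis. Payload 4.9 kg.
Tool frame: the origin (TCP) lies midway between the tips of the shut fingers; the grasp point (between the pads) lies 19 mm behind it (manip.grip_point_offset is the z of the grasp point in the tool frame, in m); z points along the fingers, y is the line along which they close (so a half turn about z gives the same grasp; the last joint's range is limited). The gripper opens to 85 mm and grips with 20 to 120 N. Pads are 22 mm wide; open, the fingers measure 114 mm over their backs; the gripper's body (76 mm by 85 mm) begins 54 mm behind the grasp point. The pads swing forward as they close: fully open they stand 13 mm farther back than shut.
Start: joints at [-1.437, 0.326, -0.193, 1.052, 0, 1.437], TCP at [0.146, -0.53, 0.231] pointing down, gripper open.
Joint ranges: [-2.65, 2.65], [-0.97, 1.79], [-1.3, 1.35], [-1.93, 2.1], [-1.47, 1.37], [-3.14, 3.14]. Speed limits (rad/s): [2.57, 2.57, 3.14, 3.14, 3.14, 3.14].

### API

Orientations are given as [roll, pitch, yaw] about the fixed x, y, z axes, in that order (R = Rz(yaw) Ry(pitch) Rx(roll)).
In Python, from rig import manip gives the robot as it stands.
- The arm moves only by the shell command python3 nudge.py 'ROWS' [FORCE]. ROWS is one flat JSON list of numbers that holds 1 to 8 rows one after another, with no inner brackets; each row has 7 numbers: dx, dy, dz in units of 5 mm, then a rotation vector rx, ry, rz in units of 0.2 rad, then the finger opening in m; each row is the pose to reach, as a shift and turn from the pose commanded when the command began, along the tool's axes at that moment; what a row does not reach only later rows make up. A row lasts 1/10 s, in which the tool goes at most 0.05 m and 0.15 rad, less where a joint would pass 70% of its speed; a pose out of reach is approached as far as the arm can. The fingers move at their own pace and stop on an object; FORCE is the grip in N (left out, the last holds). Time passes only in rows, so rows that do not move let the fingers close. It prints the time, the measured TCP pose, the force, the opening and the grip force at its end. Input that does not fit is refused with a message, and nothing moves.
- manip.observe(): the state, without advancing time (a new reading comes with each control period).
- manip.camera(name): name is "scene" or "side" or "wrist"; returns a dict with "image" (384x512x3 uint8, blue, green, red), "fx", "fy", "cx", "cy" (pixels), "distortion" ([k1, k2, p1, p2, k3] as OpenCV has them; the pictures are not rectified), "extrinsics" (4x4, takes a point from world to camera coordinates). Camera axes: x right, y down, z forward; pixel columns grow to the right and rows downward; lengths in m; the calibration is good to about 2 mm. A picture is of the moment at which its call begins. There is no depth.
- manip.close_job(): hands the job in; it is judged then, once.
The state is a dict: "clock": time; "joint_positions": joint angles; "qvel": joint speeds; "joint_torque": joint torques, N m; "tool_pos": TCP position; "tcp_rot": TCP orientation; "contact_force": force on the tool from outside, world axes, zero at the start; "wrist_torque": the same for the moment, N m; "opening": finger opening in m; "grip_force": force on a finger pad.
Only numpy, scipy, OpenCV 4.12 (cv2) and the standard library are available. Lean on these libraries where they do the work, as an engineer would, in place of code of your own. Each camera call takes 0.05 s, during which the arm holds its last target. There are 200 camera calls.

### The job

Seat every blank that lies on the table flat in the nest tagged with its colour, its notch over the nest's brass key; the key may stand at either end of the nest, so find out which way round each blank goes. Pull the drawer out to its stop, take the bridge gauge from it and stand it squarely over each seated blank for two seconds, from left to right (red, yellow, blue), so that its sprung foot reads the height. Then stand the gauge upright back in the drawer and shut the drawer, leaving the blanks seated in the fixture.

Things in the scene. Friction and masses are not known exactly. Their poses are not given: they have to be found in the camera images.
- fixture: fixed dark steel plate 170 x 360 x 12 mm lying square on the table, turned a little about z, with three equal nests 115 mm apart along its y. Origin: centre of its underside; x away from the robot, y left. Each nest is six round-topped pins, diameter 8, 11 mm high, and one brass key 16 x 17, 16 mm high. A blank has 1.5 mm of play all round between the pins
- nest_red (a point): red-tagged nest (left): its centre on the plate's top, 12 mm above the table; axes as the fixture's; a seated blank's length lies along x. Pins, in mm from here: four at x +-33, y +-30.5, ends at (65.5, -12) and (-65.5, 12). The key is centred at (52, 15.5), far left, or at (-52, -15.5), near right: this differs from nest to nest and start to start and is not reported
- nest_yellow (a point): yellow-tagged nest (middle); build and axes as the red nest's. Find each key by looking, or by lowering the blank gently: turned the wrong way it lands on the key 16 mm too high, and must be lifted and turned by half a turn
- nest_blue (a point): blue-tagged nest (right); build and axes as the red nest's
- blank_red: aluminium blank: base 120 x 50 x 12 mm with a square red-topped boss, 40 x 40 mm, in the middle; 32 mm high in all, about 0.25 kg; flat on the table at the start, may be absent. Origin: centre of the underside; x along its length, z up. Notch: the corner at +x, +y cut out of the base, 20 mm along x, 22 mm along y; it takes up the nest's key. Seated, its origin lies at the nest's point
- blank_yellow: aluminium blank: base 120 x 50 x 12 mm with a square yellow-topped boss, 40 x 40 mm, in the middle; 36 mm high in all, about 0.25 kg; flat on the table at the start, may be absent. Origin: centre of the underside; x along its length, z up. Notch: the corner at +x, +y cut out of the base, 20 mm along x, 22 mm along y; it takes up the nest's key. Seated, its origin lies at the nest's point
- blank_blue: aluminium blank: base 120 x 50 x 12 mm with a square blue-topped boss, 40 x 40 mm, in the middle; 40 mm high in all, about 0.25 kg; flat on the table at the start, may be absent. Origin: centre of the underside; x along its length, z up. Notch: the corner at +x, +y cut out of the base, 20 mm along x, 22 mm along y; it takes up the nest's key. Seated, its origin lies at the nest's point
- gauge: steel bridge gauge, 0.45 kg, 94 mm high, stands in the drawer. Origin: between its legs' undersides; y along the bridge, z up, dial to -x. Legs 40 (x) x 14 x 50 mm at y = +-41; bridge 40 x 96 mm above them; black grip 34 (x) x 36 (y) from z = 64 to 94 mm. Over a seated blank, centred, its y along the nest's y, the legs stand on the plate either side of the blank, between the pins
- foot (a joint): how far the gauge's sprung foot is pushed up, m: 0 when it hangs free, its tip 20 mm above the legs' undersides; at most 0.026. With the legs on the plate it reads the blank's height minus 20 mm (red 0.012, yellow 0.016, blue 0.020). The spring pushes with about 1 N; the gauge's weight holds it down
- foot_tip (a point): middle of the underside of the gauge's foot, a brass disc of 18 mm diameter on the gauge's z axis, 20 mm above the legs' undersides when it hangs free
- drawer_handle (a point): middle of the drawer's bar handle: round bar, diameter 10, 100 mm long along y, 95 mm above the table, 45 mm in front of the blue drawer front (40 mm free behind it). x = the way the drawer shuts. The fixed grey cabinet is 210 (x) x 200 (y) x 125 mm high, turned a little about z
- drawer (a joint): how far the drawer is out, m: 0 shut, 0.16 at its stop; it slides with about 2 N of friction and stays where it is left
- drawer_floor (a point): centre of the drawer's floor, 11 mm above the table; axes as the handle's. The floor is 184 (x) x 168 (y) mm; its side and back walls reach 41 mm above it, the front 105 mm; the cabinet's roof leaves 108 mm above the floor. At its stop the front 160 mm of the drawer lie open from above

How it is judged:
By the outcome, as a careful person would: the job done as asked, in the order asked, and still so for the second after the job is handed in, with the robot touching nothing.
Of blank_red, blank_yellow, blank_blue only 2 to 3 are there at a start; the rules pass over those that are not, and their reading is None.
At some moment in a run one of blank_red, blank_yellow, blank_blue may be knocked a few centimetres aside while the robot is not near it.
Once in a run the grip may slacken for a moment while it holds something.
It also fails if it takes over 210 s, if anything falls off the work surface, if the arm or the gripper's body presses on something with over 40 N, if the wrist force passes 120 N, or if a joint passes its speed limit or range.

## Working session

There is one attempt and no reset: what is moved stays moved. The work goes in short steps, Python scripts to look and compute and a shell command to move; the robot and the scene stay as the last step left them, time stands still between calls to the robot, and variables do not carry over. Pictures are saved under pics/ and viewed, at most 14 in all, crops included, and the job is handed in when it is done.

```bash
ls; mkdir -p pics; python3 - <<'E'
from rig import manip
import cv2,numpy as np
print(manip.observe())
ims=[]
for n in ["scene","side","wrist"]:
    c=manip.camera(n); cv2.imwrite(f"pics/{n}0.png",c["image"])
    print(n,c["fx"],c["fy"],c["cx"],c["cy"],c["distortion"],np.round(c["extrinsics"],4).tolist())
E
```

```text
nudge.py
pics
rig.py
{'clock': 0.0, 'joint_positions': array([-1.43719747e+00,  3.26919921e-01, -1.93564198e-01,  1.05201234e+00,
        3.81380143e-06,  1.43661616e+00]), 'qvel': array([-1.50928747e-04, -1.94293709e-03,  3.75696153e-04,  5.84251894e-04,
       -5.88744200e-05, -1.27933980e-03]), 'joint_torque': array([ 3.97965559e-04, -4.43395221e+01,  2.62442440e+01,  1.54141575e-02,
       -2.66175002e-04,  5.27963294e-06]), 'tool_pos': array([ 0.14547019, -0.52981826,  0.23052236]), 'tcp_rot': array([-3.13990831e+00, -2.31219597e-04,  2.67778821e-01]), 'contact_force': array([-0.0262708 ,  0.46758158,  0.19334816]), 'wrist_torque': array([ 0.05271269, -0.02523105,  0.06063219]), 'grip_force': 0.0, 'opening': 0.08507972394547172}
scene 402.9439028420605 402.9439028420605 250.12552687209714 191.29092560459574 [-0.07891464  0.          0.          0.          0.        ] [[0.6038, 0.797, 0.0161, -0.3338], [0.6452, -0.4767, -0.597, -0.3384], [-0.4682, 0.3708, -0.8021, 1.3179], [0.0, 0.0, 0.0, 1.0]]
side 455.3998209658198 455.3998209658198 258.79699233048797 192.6974685575767 [-0.07348123  0.          0.          0.          0.        ] [[0.6297, 0.7768, -0.0066, -0.3592], [0.6649, -0.5434, -0.5124, -0.3762], [-0.4016, 0.3183, -0.8587, 1.6735], [0.0, 0.0, 0.0, 1.0]]
wrist 268.5763323019297 268.5763323019297 254.34924330467553 195.2209080921863 [-0.00292988  0.          0.          0.          0.        ] [[0.2639, -0.9646, -0.0003, -0.5504], [-0.9146, -0.2503, 0.3175, -0.0421], [-0.3063, -0.0835, -0.9483, 0.3792], [0.0, 0.0, 0.0, 1.0]]
```

View pics/scene0.png

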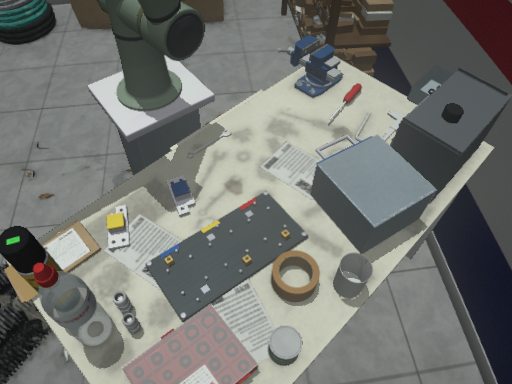

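View pics/side0.png

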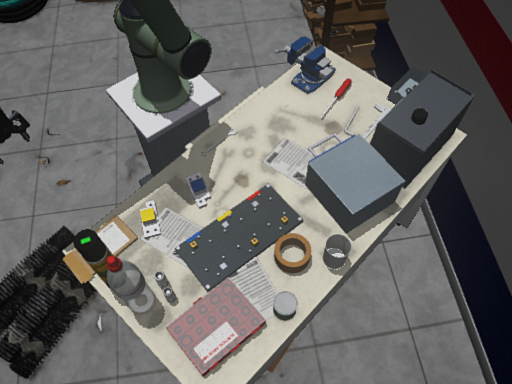

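Red appears to be absent; blue blank is at scene (180,190), yellow at (117,222), the fixture around (225,250) and the cabinet handle near (337,147). Measuring now.

```bash
cat > h.py <<'E'
from rig import manip
import cv2,numpy as np
def K(c): return np.array([[c["fx"],0,c["cx"]],[0,c["fy"],c["cy"]],[0,0,1]])
def ray(c,uv):
    p=cv2.undistortPoints(np.array(uv,float).reshape(-1,1,2),K(c),np.array(c["distortion"])).reshape(-1,2)
    E=np.array(c["extrinsics"]);R,t=E[:3,:3],E[:3,3]
    return -R.T@t,np.c_[p,np.ones(len(p))]@R
def plane(c,uv,z):
    o,d=ray(c,uv); return o+d*((z-o[2])/d[:,2])[:,None]
def proj(c,P):
    E=np.array(c["extrinsics"])
    return cv2.projectPoints(np.array(P,float).reshape(-1,1,3),cv2.Rodrigues(E[:3,:3])[0],E[:3,3],K(c),np.array(c["distortion"]))[0].reshape(-1,2)
HS={"red":[((0,150,90),(7,255,255)),((173,150,90),(180,255,255))],"yellow":[((23,150,120),(32,255,255))],"blue":[((105,120,60),(122,255,255))],"brass":[((14,110,90),(22,255,255))]}
def blobs(c,col,amin=12):
    h=cv2.cvtColor(c["image"],cv2.COLOR_BGR2HSV)
    m=sum(cv2.inRange(h,np.array(a),np.array(b)) for a,b in HS[col])
    n,l,s,ce=cv2.connectedComponentsWithStats(m)
    return [(int(s[i,4]),ce[i],l==i) for i in range(1,n) if s[i,4]>=amin]
E
python3 - <<'E'
from h import *
for n in ["scene","side"]:
    c=manip.camera(n)
    for k in HS:
        for a,u,_ in blobs(c,k): print(n,k,a,u.round(1),plane(c,[u],.012)[0].round(3), plane(c,[u],.036)[0].round(3))
    im=c["image"]
    if n=="scene": cv2.imwrite("pics/z1.png",cv2.resize(im[170:320,90:320],None,fx=3.4,fy=3.4,interpolation=cv2.INTER_CUBIC))
E
```

```text
scene red 67 [352.2  90.8] [0.413 0.526 0.012] [0.431 0.501 0.036]
scene red 45 [247.1 203.6] [ 0.569 -0.022  0.012] [ 0.582 -0.032  0.036]
scene red 198 [ 40.6 271.9] [ 0.439 -0.523  0.012] [ 0.456 -0.519  0.036]
scene red 21 [243.9 377.9] [ 0.901 -0.279  0.012] [ 0.905 -0.282  0.036]
scene yellow 205 [114.9 220.7] [ 0.414 -0.318  0.012] [ 0.432 -0.32   0.036]
scene yellow 48 [209.8 226.1] [ 0.568 -0.136  0.012] [ 0.581 -0.143  0.036]
scene blue 118 [305.8  40.9] [0.109 0.595 0.012] [0.136 0.568 0.036]
scene blue 116 [324.2  51.2] [0.197 0.606 0.012] [0.221 0.578 0.036]
scene blue 75 [169.4 250.8] [ 0.568 -0.252  0.012] [ 0.581 -0.255  0.036]
scene brass 26 [285.  233.2] [ 0.694 -0.     0.012] [ 0.704 -0.011  0.036]
scene brass 28 [168.5 259.5] [ 0.587 -0.265  0.012] [ 0.599 -0.268  0.036]
scene brass 30 [246.1 258.9] [ 0.693 -0.118  0.012] [ 0.703 -0.126  0.036]
scene brass 15 [ 28.8 283.7] [ 0.451 -0.556  0.012] [ 0.468 -0.551  0.036]
side red 110 [343.   87.4] [0.419 0.521 0.012] [0.434 0.501 0.036]
side red 39 [253.6 195.1] [ 0.57  -0.02   0.012] [ 0.581 -0.029  0.036]
side red 
[... 795 characters left out ...]
[ 0.426 -0.134  0.012] [ 0.44  -0.14   0.036]
side blue 51 [192.9 236.9] [ 0.568 -0.251  0.012] [ 0.579 -0.255  0.036]
side brass 44 [312.7  15. ] [0.046 0.714 0.012] [0.067 0.691 0.036]
side brass 17 [319.5  31.4] [0.139 0.666 0.012] [0.159 0.644 0.036]
side brass 12 [ 61.8 182.2] [ 0.138 -0.472  0.012] [ 0.157 -0.472  0.036]
side brass 27 [284.2 218.9] [ 0.694 -0.001  0.012] [ 0.703 -0.01   0.036]
side brass 447 [292.1 250.2] [ 0.787 -0.05   0.012] [ 0.794 -0.058  0.036]
side brass 29 [254.1 240.9] [ 0.693 -0.118  0.012] [ 0.702 -0.124  0.036]
side brass 24 [193.2 243.8] [ 0.587 -0.263  0.012] [ 0.598 -0.267  0.036]
side brass 382 [ 77.5 266.9] [ 0.435 -0.569  0.012] [ 0.449 -0.567  0.036]
```

View pics/z1.png

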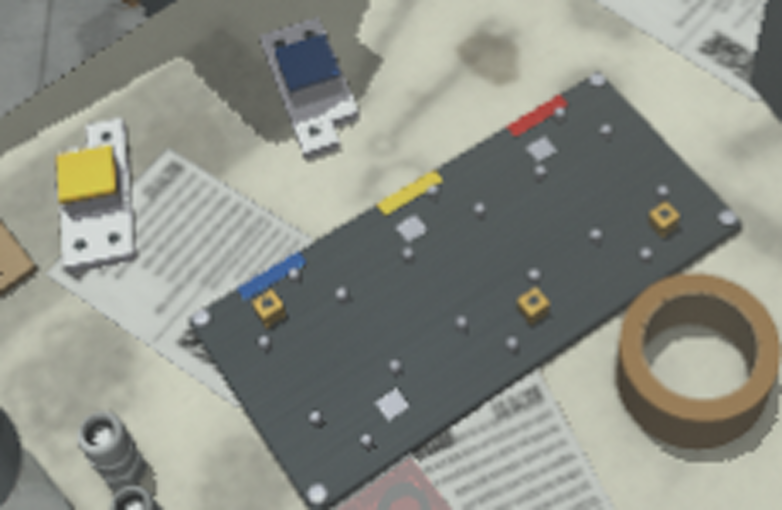

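Crop: the keys (px 667,215 / 533,303 / 268,305) stand far for red and yellow, near for blue. No red blank is visible yet. Next is the wrist camera over the blanks.

Careful with the scale: shifts go in units of 5 mm and turns go in units of 0.2 rad. That gives: -0.1 m is -20, -0.05 m is -10, 0.268 rad is 1.34.

```bash
python3 nudge.py '[0, 0, -10, 0, 0, 0, 0.085, 0, 0, -20, 0, 0, 0, 0.085, 74, -42, -20, 0, 0, 1.34, 0.085, 74, -42, -20, 0, 0, 1.34, 0.085, 74, -42, -20, 0, 0, 1.34, 0.085, 74, -42, -20, 0, 0, 1.34, 0.085, 74, -42, -20, 0, 0, 1.34, 0.085, 74, -42, -20, 0, 0, 1.34, 0.085]'; python3 nudge.py '[22, -12.6, 0, 0, 0, 0, 0.085, 22, -12.6, 0, 0, 0, 0, 0.085, 22, -12.6, 0, 0, 0, 0, 0.085, 22, -12.6, 0, 0, 0, 0, 0.085]'
python3 - <<'E'
from h import *
c=manip.camera("wrist");print(manip.observe()["tool_pos"])
cv2.imwrite("pics/w1.png",c["image"])
for k in HS:
    for a,u,_ in blobs(c,k): print(k,a,u.round(1),plane(c,[u],.012)[0].round(3), plane(c,[u],.036)[0].round(3))
E
```

```text
clock: 1.05
tool_pos: [0.358, -0.318, 0.3314]
tcp_rot: [3.141, -0.0, -0.001]
contact_force: [1.2, -0.1, 0.9]
opening: 0.0849
grip_force: 0.0
clock: 1.45
tool_pos: [0.4694, -0.2545, 0.3308]
tcp_rot: [-3.141, -0.0, 0.005]
contact_force: [-0.5, -0.6, -0.8]
opening: 0.0849
grip_force: 0.0
[ 0.46787476 -0.2555427   0.3307697 ]
red 246 [109.6  92.5] [ 0.569 -0.023  0.012] [ 0.568 -0.035  0.036]
yellow 95 [173.3  93. ] [ 0.568 -0.126  0.012] [ 0.567 -0.132  0.036]
yellow 472 [293.1 180.1] [ 0.424 -0.325  0.012] [ 0.431 -0.321  0.036]
blue 218 [252.9  94. ] [ 0.567 -0.253  0.012] [ 0.566 -0.254  0.036]
blue 511 [187.1 174.1] [ 0.434 -0.138  0.012] [ 0.44  -0.144  0.036]
brass 15 [81.2  0.4] [ 0.694 -0.002  0.012] [ 0.687 -0.016  0.036]
brass 31 [162.    0.9] [ 0.694 -0.12   0.012] [ 0.686 -0.127  0.036]
brass 98 [263.  76.] [ 0.594 -0.269  0.012] [ 0.591 -0.269  0.036]
brass 143 [188.5  93.5] [ 0.567 -0.15   0.012] [ 0.567 -0.155  0.036]
brass 813 [432.4 175.2] [ 0.434 -0.571  0.012] [ 0.44  -0.555  0.036]
brass 13 [489.2 163.7] [ 0.455 -0.666  0.012] [ 0.46  -0.645  0.036]
brass 240 [495.1 191. ] [ 0.405 -0.691  0.012] [ 0.413 -0.668  0.036]
brass 224 [503.  201.4] [ 0.385 -0.711  0.012] [ 0.394 -0.688  0.036]
brass 86 [509.2 213. ] [ 0.363 -0.73   0.012] [ 0.372 -0.705  0.036]
```

View pics/w1.png

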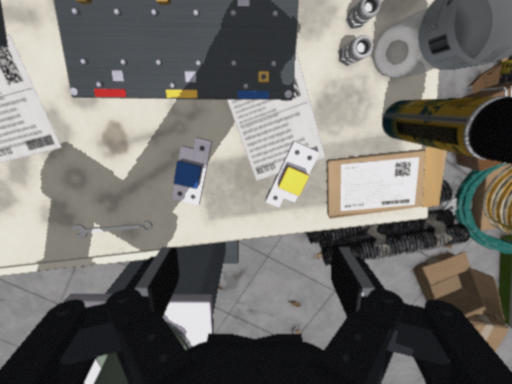

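Only blue (187,174) and yellow (293,180) blanks are visible. Zooming in on their notches.

Scaled: 0.13 m is 26, -0.035 m is -7.

```bash
python3 nudge.py '[-2, -7, 26, 0, 0, 0, 0.085, -2, -7, 26, 0, 0, 0, 0.085, -2, -7, 26, 0, 0, 0, 0.085, -2, -7, 26, 0, 0, 0, 0.085]'
python3 - <<'E'
from h import *
c=manip.camera("wrist");o=manip.observe();print(o["tool_pos"],o["tcp_rot"],manip.grip_point_offset)
im=c["image"]
for k,z in(("yellow",.036),("blue",.04),("brass",.028),("red",.012)):
    for a,u,m in blobs(c,k,60):
        pts=np.argwhere(m)[:,::-1].astype(float); P=plane(c,pts,z)[:,:2]
        r=cv2.minAreaRect((P*1000).astype(np.float32)); print(k,a,u.round(),np.round(r[0],1),np.round(r[1],1),round(r[2],1))
y,x=150,120
cv2.imwrite("pics/w2.png",cv2.resize(im[100:300,100:380],None,fx=2.8,fy=2.8,interpolation=cv2.INTER_CUBIC))
E
```

```text
clock: 1.9
tool_pos: [0.4524, -0.2193, 0.1971]
tcp_rot: [-3.136, 0.008, -0.001]
contact_force: [-0.6, 0.5, 0.6]
opening: 0.0851
grip_force: 0.0
[ 0.45466787 -0.22116585  0.20007192] [-3.13928631e+00  4.10345408e-03 -1.15441735e-03] -0.0187
yellow 245 [170.  71.] [ 565.  -134.8] [26.6  9.4] 89.8
yellow 947 [340. 195.] [ 429.3 -321.6] [37.6 37.8] 66.7
blue 539 [284.  72.] [ 563.9 -250.4] [45.  10.2] 89.9
blue 1047 [190. 187.] [ 441.1 -144.6] [38.7 38.7] 76.4
brass 195 [302.  43.] [ 592.2 -268.6] [15.7 13.6] 89.9
brass 265 [192.  71.] [ 566.2 -152.6] [26.7 11.6] 87.6
red 535 [78. 70.] [568.4 -23.3] [50.  11.2] 89.8
```

View pics/w2.png

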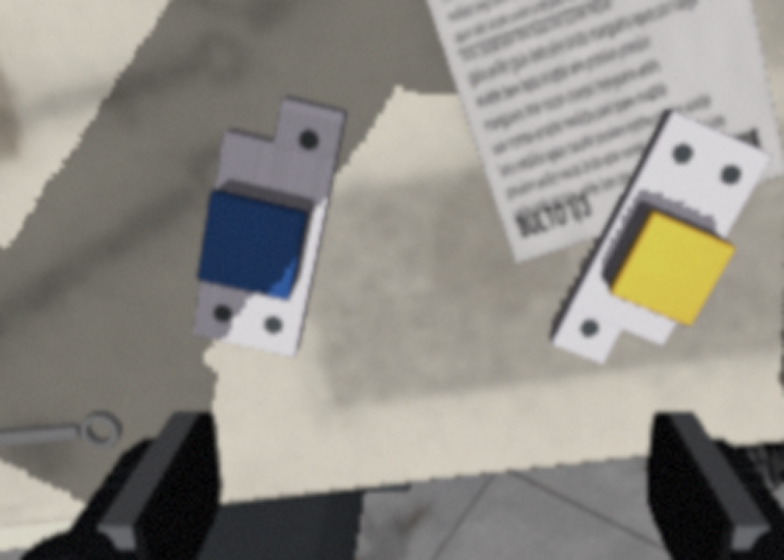

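The blue notch is far-left (yaw ≈ -13.6°). The yellow notch is near-right (yaw ≈ 156.7°). Both therefore need a half turn. Now I'll locate the fixture precisely from above.

```bash
python3 nudge.py '[33, -18, -26, 0, 0, 0, 0.085, 33, -18, -26, 0, 0, 0, 0.085, 33, -18, -26, 0, 0, 0, 0.085, 33, -18, -26, 0, 0, 0, 0.085, 33, -18, -26, 0, 0, 0, 0.085, 33, -18, -26, 0, 0, 0, 0.085, 33, -18, -26, 0, 0, 0, 0.085, 33, -18, -26, 0, 0, 0, 0.085]'
cat > fix.py <<'E'
from h import *
c=manip.camera("wrist");o=manip.observe();print(o["tool_pos"],o["tcp_rot"],o["joint_positions"].round(3))
im=c["image"];cv2.imwrite("pics/w3.png",im)
g=cv2.cvtColor(im,cv2.COLOR_BGR2GRAY)
m=cv2.inRange(g,115,255)
n,l,s,ce=cv2.connectedComponentsWithStats(m)
small=[ce[i] for i in range(1,n) if 6<=s[i,4]<=120]
yaw,C=0.,np.array([.64,-.137])
keys={'r':1,'y':1,'b':-1}
pts=[]
for j in (115,0,-115):
    for p in [(33,30.5),(33,-30.5),(-33,30.5),(-33,-30.5),(65.5,-12),(-65.5,12)]: pts.append((p[0],p[1]+j))
pts=np.array(pts)/1000
S=plane(c,small,.022)[:,:2]
for it in range(10):
    R=np.array([[np.cos(yaw),-np.sin(yaw)],[np.sin(yaw),np.cos(yaw)]])
    W=pts@R.T+C; D=np.linalg.norm(W[:,None]-S[None],axis=2); k=D.argmin(1); ok=D.min(1)<(.014 if it<4 else .005)
    A,B=pts[ok],S[k[ok]]; U,_,V=np.linalg.svd((A-A.mean(0)).T@(B-B.mean(0))); Rr=V.T@U.T
    yaw=np.arctan2(Rr[1,0],Rr[0,0]); C=B.mean(0)-Rr@A.mean(0)
print("fixture",C,np.degrees(yaw),ok.sum(),"rms",np.sqrt((D.min(1)[ok]**2).mean()))
for k in ("brass","red","yellow","blue"):
    for a,u,_ in blobs(c,k,30): print(k,a,u.round(),plane(c,[u],.028 if k=="brass" else .012)[0].round(4))
E
python3 fix.py
```

```text
clock: 2.75
tool_pos: [0.6211, -0.1328, 0.3317]
tcp_rot: [3.141, 0.0, -0.002]
contact_force: [-0.7, 0.4, 0.0]
opening: 0.0846
grip_force: 0.0
[ 0.62087804 -0.1327918   0.33135761] [ 3.14146903e+00  7.68157111e-04 -1.95009733e-03] [-0.327  0.457  0.256  1.371 -0.     2.817]
fixture [ 0.6450347  -0.13883859] -0.5382126549486469 12 rms 0.0004971586452668858
brass 1714 [203.  37.] [ 0.796  -0.0601  0.028 ]
brass 91 [175. 108.] [ 0.6984 -0.0101  0.028 ]
brass 86 [247. 108.] [ 0.6971 -0.124   0.028 ]
brass 72 [332. 172.] [ 0.5935 -0.2675  0.028 ]
brass 434 [477. 256.] [ 0.4294 -0.5568  0.028 ]
red 149 [192. 184.] [ 0.5688 -0.0226  0.012 ]
yellow 121 [256. 184.] [ 0.5679 -0.1374  0.012 ]
yellow 122 [358. 253.] [ 0.4264 -0.3381  0.012 ]
blue 163 [ 25. 159.] [0.6146 0.263  0.012 ]
blue 162 [321. 184.] [ 0.5668 -0.2531  0.012 ]
blue 388 [259. 254.] [ 0.4262 -0.1436  0.012 ]
blue 84 [  4. 306.] [0.3034 0.3939 0.012 ]
```

View pics/w3.png

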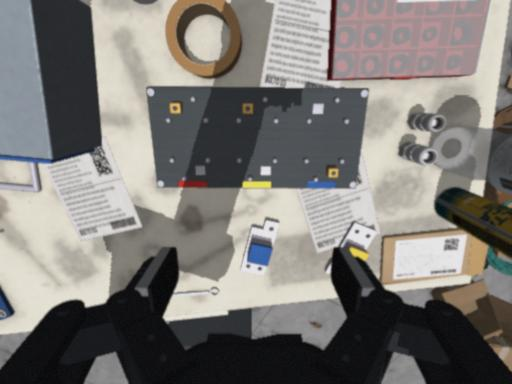

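Fixture found: centre (0.645,-0.139), yaw -0.54°, and the keys agree within 1.5 mm. I'll turn the wrist half round and measure again, so that the camera's calibration bias cancels.

```bash
for i in 1 2; do python3 nudge.py '[0, 0, 0, 0, 0, -6, 0.085, 0, 0, 0, 0, 0, -6, 0.085, 0, 0, 0, 0, 0, -6, 0.085, 0, 0, 0, 0, 0, -6, 0.085, 0, 0, 0, 0, 0, -6, 0.085, 0, 0, 0, 0, 0, -6, 0.085, 0, 0, 0, 0, 0, -6, 0.085, 0, 0, 0, 0, 0, -6, 0.085]' >/dev/null; done
python3 nudge.py '[0, 0, 0, 0, 0, -3.65, 0.085, 0, 0, 0, 0, 0, -3.65, 0.085, 0, 0, 0, 0, 0, -3.65, 0.085, 0, 0, 0, 0, 0, -3.65, 0.085, 0, 0, 0, 0, 0, -3.65, 0.085, 0, 0, 0, 0, 0, -3.65, 0.085, 0, 0, 0, 0, 0, -3.65, 0.085]'
cat > bl.py <<'E'
from h import *
def rects(c):
  for k,z in(("yellow",.036),("blue",.04),("red",.032)):
    for a,u,m in blobs(c,k,60):
        P=plane(c,np.argwhere(m)[:,::-1].astype(float),z)[:,:2]
        r=cv2.minAreaRect((P*1000).astype(np.float32))
        if min(r[1])>28 and max(r[1])<48: print(k,a,u.round(),np.round(r[0],1),np.round(r[1],1),round(r[2],1))
if __name__=="__main__": rects(manip.camera("wrist"))
E
python3 fix.py; python3 bl.py
```

```text
clock: 5.1
tool_pos: [0.6213, -0.1323, 0.3312]
tcp_rot: [3.141, -0.001, 3.126]
contact_force: [-0.9, 0.3, -0.3]
opening: 0.0851
grip_force: 0.0
[ 0.6214455  -0.13214388  0.33124757] [ 3.14152174e+00 -3.90580887e-04  3.12665652e+00] [-0.326  0.458  0.257  1.37  -0.    -0.311]
fixture [ 0.64433195 -0.13890446] -0.49086508893022085 12 rms 0.00042000093801240307
brass 47 [134.  33.] [ 0.4357 -0.3066  0.028 ]
brass 95 [173. 141.] [ 0.5913 -0.2673  0.028 ]
brass 81 [325. 198.] [ 0.6952 -0.0107  0.028 ]
brass 65 [261. 200.] [ 0.6961 -0.1238  0.028 ]
brass 851 [296. 251.] [ 0.7994 -0.059   0.028 ]
red 206 [320. 124.] [ 0.5687 -0.0234  0.012 ]
red 54 [177. 224.] [ 0.7463 -0.2808  0.012 ]
red 55 [125. 226.] [ 0.7497 -0.3803  0.012 ]
red 30 [ 95. 227.] [ 0.7502 -0.4375  0.012 ]
yellow 781 [120.  26.] [ 0.4224 -0.3317  0.012 ]
yellow 179 [252. 124.] [ 0.5676 -0.1367  0.012 ]
blue 842 [246.  33.] [ 0.434  -0.1439  0.012 ]
blue 225 [183. 125.] [ 0.5668 -0.2525  0.012 ]
blue 896 [474. 169.] [0.6509 0.2514 0.012 ]
yellow 774 [120.  26.] [ 428.9 -321.4] [37.  37.3] 67.1
blue 840 [246.  32.] [ 440.8 -143.1] [38.1 39.1] 76.1
```

```bash
cat > go.py <<'E'
import sys,numpy as np
from rig import manip
from scipy.spatial.transform import Rotation as R
x,y,z,yaw=map(float,sys.argv[1:5]); o=manip.observe()
r=R.from_euler('xyz',o["tcp_rot"]); d=r.inv().apply(np.array([x,y,z])-o["tool_pos"])
t=R.from_euler('xyz',[np.pi,0,yaw])
rv=(r.inv()*t).as_rotvec()
print("move",d.round(4),"rot",rv.round(4),"at",o["tool_pos"].round(4),o["tcp_rot"].round(4),"F",o["contact_force"].round(1),"q6",o["joint_positions"][5].round(2))
E
python3 go.py .441 -.144 .1 2.902
```

```text
move [ 0.1804 -0.0145  0.2313] rot [ 0.000e+00 -2.000e-04  2.253e-01] at [ 0.6216 -0.132   0.3313] [ 3.1416e+00 -2.0000e-04  3.1273e+00] F [-0.5  1.1 -0.5] q6 -0.31
```

Scaled: -0.0145 m is -2.9, 0.231 m is 46.2, 0.225 rad is 1.125.

```bash
python3 nudge.py '[36, -2.9, 46.2, 0, 0, 1.125, 0.085, 36, -2.9, 46.2, 0, 0, 1.125, 0.085, 36, -2.9, 46.2, 0, 0, 1.125, 0.085, 36, -2.9, 46.2, 0, 0, 1.125, 0.085, 36, -2.9, 46.2, 0, 0, 1.125, 0.085, 36, -2.9, 46.2, 0, 0, 1.125, 0.085, 36, -2.9, 46.2, 0, 0, 1.125, 0.085, 36, -2.9, 46.2, 0, 0, 1.125, 0.085]'; python3 nudge.py '[0, 0, 0, 0, 0, 0, 0.085, 0, 0, 0, 0, 0, 0, 0.085]'; python3 go.py .441 -.144 .012 2.902; python3 - <<'E'
from bl import *
rects(manip.camera("wrist")); rects(manip.camera("side"))
E
```

```text
clock: 6.0
tool_pos: [0.4411, -0.144, 0.1]
tcp_rot: [3.141, -0.001, 2.903]
contact_force: [0.9, 0.0, 0.7]
opening: 0.0852
grip_force: 0.0
clock: 6.2
tool_pos: [0.4441, -0.145, 0.1017]
tcp_rot: [-3.141, 0.004, 2.905]
contact_force: [-0.1, 0.7, -0.0]
opening: 0.085
grip_force: 0.0
move [0.0036 0.0003 0.0897] rot [-0.0009  0.0038  0.0029] at [ 0.4441 -0.145   0.1017] [-3.1407  0.0038  2.9049] F [-0.1  0.7 -0. ] q6 -0.24
yellow 1623 [ 53. 236.] [ 427.5 -321.6] [36.9 37.3] 67.5
blue 2182 [257. 203.] [ 438.  -142.9] [38.3 39.4] 75.5
yellow 142 [147. 215.] [ 432.  -320.1] [38.5 38.3] 67.2
blue 118 [197. 185.] [ 442.5 -142.3] [36.3 36.8] 77.0
red 102 [112. 262.] [ 499.3 -479.4] [40.3 39.9] 51.3
```

```bash
python3 nudge.py '[0, 0, 10, 0, 0, 0, 0.085, 0, 0, 14, 0, 0, 0, 0.085, 0, 0, 14, 0, 0, 0, 0.085, 0, 0, 14, 0, 0, 0, 0.085, 0, 0, 14, 0, 0, 0, 0.085]'; python3 go.py .4405 -.1435 .012 2.902
```

```text
clock: 6.8
tool_pos: [0.4432, -0.1447, 0.0316]
tcp_rot: [-3.141, 0.002, 2.905]
contact_force: [1.0, -0.1, 0.5]
opening: 0.0849
grip_force: 0.0
move [0.0029 0.0005 0.0196] rot [-0.0006  0.0025  0.0029] at [ 0.4432 -0.1447  0.0316] [-3.1410e+00  2.5000e-03  2.9049e+00] F [ 1.  -0.1  0.5] q6 -0.24
```

```bash
python3 nudge.py '[0.56, 0.1, 4, 0, 0.0125, 0, 0.085, 0.56, 0.1, 4, 0, 0.0125, 0, 0.085, 0.56, 0.1, 4, 0, 0.0125, 0, 0.085]' ; python3 go.py .4405 -.1435 .012 2.902; python3 nudge.py '[0, 0, 0, 0, 0, 0, 0.03, 0, 0, 0, 0, 0, 0, 0.03, 0, 0, 0, 0, 0, 0, 0.03, 0, 0, 0, 0, 0, 0, 0.03, 0, 0, 0, 0, 0, 0, 0.03, 0, 0, 0, 0, 0, 0, 0.03, 0, 0, 0, 0, 0, 0, 0.03]' 80; python3 go.py .4405 -.1435 .012 2.902
```

```text
clock: 7.1
tool_pos: [0.4397, -0.1431, 0.0112]
tcp_rot: [-3.141, -0.002, 2.905]
contact_force: [-0.1, -0.1, 0.2]
opening: 0.0851
grip_force: 0.0
move [-0.0009 -0.0002 -0.0008] rot [-0.0002 -0.0017  0.0029] at [ 0.4397 -0.1431  0.0112] [-3.1414e+00 -1.7000e-03  2.9049e+00] F [-0.1 -0.1  0.2] q6 -0.24
clock: 7.8
tool_pos: [0.4399, -0.143, 0.0111]
tcp_rot: [3.141, -0.001, 2.905]
contact_force: [-1.8, 1.3, 5.9]
opening: 0.0389
grip_force: 81.3
move [-0.0007 -0.0004 -0.0009] rot [ 0.0004 -0.0011  0.0029] at [ 0.4399 -0.143   0.0111] [ 3.1412e+00 -1.1000e-03  2.9049e+00] F [-1.8  1.3  5.9] q6 -0.24
```

```bash
python3 nudge.py '[0, 0, -8, 0, 0, 0, 0.03, 0, 0, -16, 0, 0, 0, 0.03, 0, 0, -24, 0, 0, 0, 0.03, 0, 0, -30, 0, 0, 6, 0.03, 0, 0, -30, 0, 0, 6, 0.03, 0, 0, -30, 0, 0, 6, 0.03, 0, 0, -30, 0, 0, 6, 0.03, 0, 0, -30, 0, 0, 6, 0.03]'; python3 nudge.py '[0, 0, 0, 0, 0, 6, 0.03, 0, 0, 0, 0, 0, 6, 0.03, 0, 0, 0, 0, 0, 6, 0.03, 0, 0, 0, 0, 0, 6, 0.03, 0, 0, 0, 0, 0, 6, 0.03, 0, 0, 0, 0, 0, 6, 0.03, 0, 0, 0, 0, 0, 6, 0.03, 0, 0, 0, 0, 0, 6, 0.03]' ; python3 go.py .6437 -.2539 .12 -.009
```

```text
clock: 8.6
tool_pos: [0.4392, -0.1428, 0.1602]
tcp_rot: [-3.14, -0.002, 2.149]
contact_force: [0.2, -0.1, -2.6]
opening: 0.0388
grip_force: 81.5
clock: 9.4
tool_pos: [0.4391, -0.1428, 0.16]
tcp_rot: [-3.138, 0.001, 0.949]
contact_force: [-0.1, 0.7, -1.9]
opening: 0.039
grip_force: 81.5
move [0.029  0.2312 0.0392] rot [-0.0025  0.0027  0.9576] at [ 0.4391 -0.1428  0.16  ] [-3.1383e+00  1.2000e-03  9.4860e-01] F [-0.1  0.7 -1.9] q6 1.72
```

Scaled: 0.231 m is 46.2, 0.039 m is 7.8, 0.9576 rad is 4.788.

```bash
python3 nudge.py '[5.8, 46.2, 7.8, -0.01, 0.015, 4.788, 0.03, 5.8, 46.2, 7.8, -0.01, 0.015, 4.788, 0.03, 5.8, 46.2, 7.8, -0.01, 0.015, 4.788, 0.03, 5.8, 46.2, 7.8, -0.01, 0.015, 4.788, 0.03, 5.8, 46.2, 7.8, -0.01, 0.015, 4.788, 0.03, 5.8, 46.2, 7.8, -0.01, 0.015, 4.788, 0.03, 5.8, 46.2, 7.8, -0.01, 0.015, 4.788, 0.03, 5.8, 46.2, 7.8, -0.01, 0.015, 4.788, 0.03]'; python3 go.py .6437 -.2539 .06 -.009
python3 - <<'E'
from h import *
for n in("scene","side","wrist"):
    c=manip.camera(n);cv2.imwrite(f"pics/{n}4.png",c["image"])
    z=manip.observe()["tool_pos"][2]+.029
    for a,u,m in blobs(c,"blue",30): print(n,a,u.round(),plane(c,[u],z)[0].round(4))
    for a,u,m in blobs(c,"brass",20): print(n,"brass",u.round(),plane(c,[u],.028)[0].round(4))
E
```

```text
clock: 10.2
tool_pos: [0.6442, -0.2526, 0.1194]
tcp_rot: [-3.14, 0.001, -0.003]
contact_force: [-0.0, 0.3, -1.9]
opening: 0.039
grip_force: 81.5
move [-0.0004  0.0014  0.0594] rot [-0.0012  0.0011  0.0063] at [ 0.6442 -0.2526  0.1194] [-3.1404e+00  1.1000e-03 -2.7000e-03] F [-0.   0.3 -1.9] q6 2.66
scene 120 [306.  41.] [0.2588 0.4367 0.1489]
scene 117 [324.  51.] [0.3327 0.4455 0.1489]
scene 261 [180. 247.] [ 0.6486 -0.2506  0.1489]
scene brass [211. 226.] [ 0.5776 -0.1391  0.028 ]
scene brass [285. 233.] [ 0.6999 -0.0076  0.028 ]
scene brass [246. 259.] [ 0.6999 -0.1229  0.028 ]
side 137 [299.  43.] [0.2524 0.4424 0.1493]
side 140 [316.  53.] [0.3268 0.4531 0.1493]
side 93 [306.  85.] [0.4173 0.3237 0.1493]
side 133 [204. 236.] [ 0.6506 -0.2502  0.1493]
side brass [313.  15.] [0.0608 0.7003 0.028 ]
side brass [320.  32.] [0.1535 0.6503 0.028 ]
side brass [226. 214.] [ 0.5761 -0.1315  0.028 ]
side brass [284. 219.] [ 0.7003 -0.0065  0.028 ]
side brass [292. 250.] [ 0.7918 -0.0556  0.028 ]
side brass [254. 241.] [ 0.6993 -0.122   0.028 ]
side brass [ 77. 267.] [ 0.4438 -0.568   0.028 ]
wrist 5618 [254. 274.] [ 0.6463 -0.254   0.1496]
wrist brass [30. 42.] [ 0.7714 -0.0806  0.028 ]
wrist brass [105. 139.] [ 0.6978 -0.1254  0.028 ]
wrist brass [147. 260.] [ 0.5781 -0.1463  0.028 ]
wrist brass [505. 309.] [ 0.5168 -0.5237  0.028 ]
wrist brass [504. 371.] [ 0.4262 -0.5492  0.028 ]
```

View pics/wrist4.png

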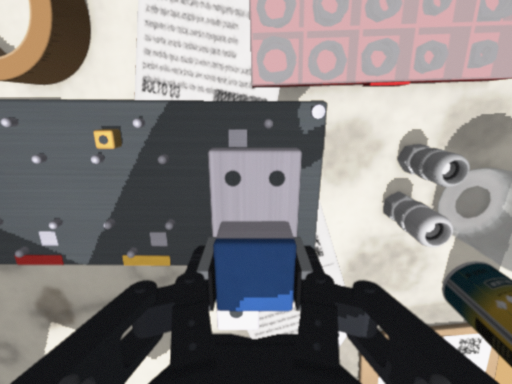

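The held blue blank sits square, with its two-hole end at the far side and the notch near, as the blue nest needs. It is about 1.7 mm forward of the TCP. Lowering it.

Scaled: 0.075 m is 15, 0.04 m is 8, 0.006 rad is 0.03.

```bash
python3 nudge.py '[-0.4, 0.26, 8, -0.005, 0.005, 0.03, 0.03, -0.4, 0.26, 15, -0.005, 0.005, 0.03, 0.03, -0.4, 0.26, 15, -0.005, 0.005, 0.03, 0.03, -0.4, 0.26, 15, -0.005, 0.005, 0.03, 0.03, -0.4, 0.26, 15, -0.005, 0.005, 0.03, 0.03]'; python3 go.py .642 -.2539 .0231 -.009
```

```text
clock: 10.85
tool_pos: [0.6443, -0.2547, 0.0481]
tcp_rot: [3.139, -0.005, -0.008]
contact_force: [0.6, -0.5, -1.1]
opening: 0.0387
grip_force: 85.6
move [-0.0024 -0.0009  0.025 ] rot [ 0.0023 -0.005   0.0006] at [ 0.6443 -0.2547  0.0481] [ 3.1393 -0.005  -0.0084] F [ 0.6 -0.5 -1.1] q6 2.67
```

```bash
for i in 1 2; do python3 nudge.py '[0, 0, 0, 0, 0, 0, 0.03, 0, 0, 0, 0, 0, 0, 0.03]'|sed -n 2,3p; done; python3 go.py .642 -.2539 .0231 -.009
```

```text
tool_pos: [0.6439, -0.2546, 0.0476]
tcp_rot: [3.139, -0.005, -0.009]
tool_pos: [0.6431, -0.2541, 0.0462]
tcp_rot: [3.141, -0.003, -0.009]
move [-0.0011 -0.0003  0.0231] rot [ 0.001  -0.0026  0.0003] at [ 0.6431 -0.2541  0.0462] [ 3.1405e+00 -2.6000e-03 -8.7000e-03] F [-0.6 -1.1 -1.7] q6 2.67
```

Scaled: 0.014 m is 2.8, 0.007 m is 1.4.

```bash
python3 nudge.py '[0, 0, 1.4, 0, 0, 0, 0.03, 0, 0, 2.8, 0, 0, 0, 0.03, 0, 0, 2.8, 0, 0, 0, 0.03, 0, 0, 2.8, 0, 0, 0, 0.03]'; python3 nudge.py '[0, 0, 0.8, 0, 0, 0, 0.03, 0, 0, 1.6, 0, 0, 0, 0.03, 0, 0, 1.6, 0, 0, 0, 0.03, 0, 0, 1.6, 0, 0, 0, 0.03, 0, 0, 1.6, 0, 0, 0, 0.03]';python3 go.py .642 -.2539 .0231 -.009
```

```text
clock: 11.65
tool_pos: [0.6438, -0.2536, 0.0312]
tcp_rot: [-3.141, -0.004, -0.009]
contact_force: [5.9, 1.0, -4.1]
opening: 0.0387
grip_force: 85.0
clock: 12.15
tool_pos: [0.6444, -0.2537, 0.024]
tcp_rot: [3.141, -0.005, -0.008]
contact_force: [4.5, 2.3, -2.4]
opening: 0.0388
grip_force: 85.6
move [-0.0024  0.0002  0.0009] rot [ 0.0002 -0.005   0.001 ] at [ 0.6444 -0.2537  0.024 ] [ 3.1414 -0.005  -0.008 ] F [ 4.5  2.3 -2.4] q6 2.67
```

```bash
python3 nudge.py '[0.2, 0, 0.4, 0, 0, 0, 0.03, 0.2, 0, 0.4, 0, 0, 0, 0.03, 0.2, 0, 0.4, 0, 0, 0, 0.03]';python3 go.py .642 -.2539 .0231 -.009; python3 nudge.py '[0, 0, 0, 0, 0, 0, 0.085, 0, 0, 0, 0, 0, 0, 0.085, 0, 0, 0, 0, 0, 0, 0.085, 0, 0, 0, 0, 0, 0, 0.085, 0, 0, -10, 0, 0, 0, 0.085, 0, 0, -20, 0, 0, 0, 0.085, 0, 0, -28, 0, 0, 0, 0.085, 0, 0, -28, 0, 0, 0, 0.085]'
python3 - <<'E'
from bl import *
for n in("wrist","side","scene"):
    print(n); c=manip.camera(n); rects(c)
    if n=="wrist": cv2.imwrite("pics/w5.png",c["image"])
E
```

```text
clock: 12.45
tool_pos: [0.6446, -0.2537, 0.0232]
tcp_rot: [3.141, -0.004, -0.008]
contact_force: [2.1, 3.8, 6.1]
opening: 0.039
grip_force: 86.4
move [-0.0026  0.0002  0.0001] rot [ 0.0006 -0.0036  0.0009] at [ 0.6446 -0.2537  0.0232] [ 3.141  -0.0036 -0.0081] F [2.1 3.8 6.1] q6 2.67
clock: 13.25
tool_pos: [0.6472, -0.2561, 0.1692]
tcp_rot: [3.135, -0.012, -0.009]
contact_force: [0.6, -1.1, -0.4]
opening: 0.0852
grip_force: 0.0
wrist
blue 1372 [251. 193.] [ 640.3 -255.1] [39.5 40.1] 89.3
side
yellow 142 [147. 215.] [ 432.  -320.1] [38.5 38.3] 67.2
blue 176 [206. 250.] [ 640.3 -251. ] [40.9 38.9] 88.2
red 105 [112. 262.] [ 499.3 -479.4] [40.3 39.9] 51.3
scene
yellow 203 [115. 221.] [ 431.3 -320. ] [37.8 37.4] 67.6
blue 283 [184. 268.] [ 639.8 -251.2] [40.1 39.4] 88.7
```

View pics/w5.png

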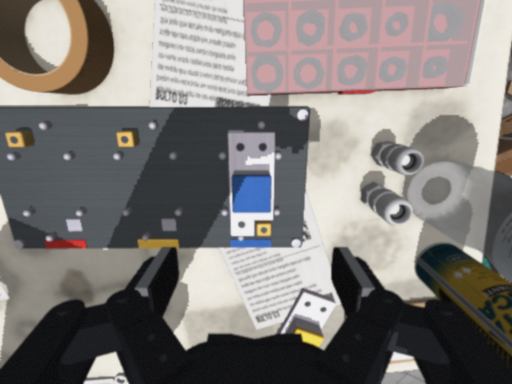

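Blue is seated, with the key in its notch at (264,229) and the tool height matching. Now yellow.

```bash
python3 go.py .4295 -.3212 .1 -.403
```

```text
move [-0.213   0.0692  0.0609] rot [ 3.000e-04 -1.200e-03  3.941e-01] at [ 0.6431 -0.2539  0.1611] [ 3.1411e+00 -1.1000e-03 -8.9000e-03] F [ 0.1  0.2 -0.6] q6 2.67
```

```bash
python3 nudge.py '[-42.6, 13.8, 0, 0, 0, 1.97, 0.085, -42.6, 13.8, 0, 0, 0, 1.97, 0.085, -42.6, 13.8, 0, 0, 0, 1.97, 0.085, -42.6, 13.8, 0, 0, 0, 1.97, 0.085, -42.6, 13.8, 0, 0, 0, 1.97, 0.085, -42.6, 13.8, 12, 0, 0, 1.97, 0.085, -42.6, 13.8, 12, 0, 0, 1.97, 0.085, -42.6, 13.8, 12, 0, 0, 1.97, 0.085]';python3 nudge.py '[0, 0, 0, 0, 0, 0, 0.085, 0, 0, 0, 0, 0, 0, 0.085]'>/dev/null; python3 go.py .4295 -.3212 .012 -.403; python3 - <<'E'
from bl import *
for n in("wrist","side","scene"): rects(manip.camera(n))
E
```

```text
clock: 14.2
tool_pos: [0.4279, -0.3189, 0.0984]
tcp_rot: [-3.139, 0.005, -0.403]
contact_force: [0.4, 0.4, 0.9]
opening: 0.0849
grip_force: 0.0
move [-0.0021  0.0004  0.0904] rot [ 0.0005 -0.0036  0.0012] at [ 0.4313 -0.3215  0.1024] [ 3.1411 -0.0036 -0.4018] F [-0.7 -0.3 -0.3] q6 2.77
yellow 1677 [255. 212.] [ 429.3 -322.4] [38.  36.7] 66.9
yellow 125 [147. 214.] [ 431.  -319.8] [38.2 37. ] 70.5
blue 177 [206. 250.] [ 640.2 -250.6] [40.5 38.9] 89.1
red 107 [112. 262.] [ 499.3 -479.4] [40.3 39.9] 51.3
yellow 186 [115. 220.] [ 431.7 -320.2] [37.4 39. ] 70.0
blue 286 [184. 268.] [ 639.5 -251.4] [39.7 38.9] 88.8
```

Scaled: 0.075 m is 15, 0.05 m is 10.

```bash
python3 nudge.py '[-0.2, 0.06, 10, 0, 0, 0, 0.085, -0.2, 0.06, 15, 0, 0, 0, 0.085, -0.2, 0.06, 15, 0, 0, 0, 0.085, -0.2, 0.06, 15, 0, 0, 0, 0.085, -0.2, 0.06, 15, 0, 0, 0, 0.085]'>/dev/null; python3 go.py .4295 -.3215 .012 -.403
```

```text
move [-0.0013 -0.0003  0.0161] rot [ 0.0011 -0.005   0.0004] at [ 0.4305 -0.3222  0.0281] [ 3.1405 -0.005  -0.4026] F [-0.6  0.3 -0.3] q6 2.76
```

Scaled: 0.016 m is 3.2, -0.001 m is -0.2, -0.004 rad is -0.02.

```bash
python3 nudge.py '[-0.2, 0, 3.2, 0, -0.02, 0, 0.085, -0.2, 0, 3.2, 0, -0.02, 0, 0.085, -0.2, 0, 3.2, 0, -0.02, 0, 0.085]' ; python3 nudge.py '[0, 0, 0, 0, 0, 0, 0.03, 0, 0, 0, 0, 0, 0, 0.03, 0, 0, 0, 0, 0, 0, 0.03, 0, 0, 0, 0, 0, 0, 0.03, 0, 0, 0, 0, 0, 0, 0.03, 0, 0, 0, 0, 0, 0, 0.03, 0, 0, 0, 0, 0, 0, 0.03]' 80; python3 go.py .4295 -.3215 .012 -.403;  python3 nudge.py '[0, 0, -8, 0, 0, 0, 0.03, 0, 0, -16, 0, 0, 0, 0.03, 0, 0, -24, 0, 0, 0, 0.03, 0, 0, -30, 0, 0, -6, 0.03, 0, 0, -30, 0, 0, -6, 0.03, 0, 0, -30, 0, 0, -6, 0.03, 0, 0, -30, 0, 0, -6, 0.03, 0, 0, -30, 0, 0, -6, 0.03]'; python3 nudge.py '[0, 0, 0, 0, 0, -6, 0.03, 0, 0, 0, 0, 0, -6, 0.03, 0, 0, 0, 0, 0, -6, 0.03, 0, 0, 0, 0, 0, -6, 0.03, 0, 0, 0, 0, 0, -6, 0.03, 0, 0, 0, 0, 0, -6, 0.03, 0, 0, 0, 0, 0, -6, 0.03, 0, 0, 0, 0, 0, -6, 0.03]'; python3 go.py .6447 -.1389 .12 3.1326
```

```text
clock: 15.35
tool_pos: [0.4289, -0.3212, 0.0115]
tcp_rot: [3.141, 0.001, -0.403]
contact_force: [-0.2, -1.1, 0.7]
opening: 0.0848
grip_force: 0.0
clock: 16.05
tool_pos: [0.4289, -0.321, 0.0111]
tcp_rot: [-3.142, 0.001, -0.403]
contact_force: [0.2, 1.1, 6.3]
opening: 0.0386
grip_force: 82.7
move [ 0.0007  0.0002 -0.0009] rot [-0.      0.0005  0.0003] at [ 0.4289 -0.321   0.0111] [-3.1416e+00  5.0000e-04 -4.0270e-01] F [0.2 1.1 6.3] q6 2.76
clock: 16.85
tool_pos: [0.4281, -0.3204, 0.1599]
tcp_rot: [-3.139, 0.002, 0.353]
contact_force: [-0.8, 0.9, -2.9]
opening: 0.0389
grip_force: 82.2
clock: 17.65
tool_pos: [0.4281, -0.3203, 0.1597]
tcp_rot: [-3.139, -0.002, 1.553]
contact_force: [0.5, 0.3, -3.3]
opening: 0.0384
grip_force: 82.1
move [0.1851 0.2135 0.0394] rot [-9.0000e-04 -3.7000e-03 -1.5792e+00] at [ 0.4281 -0.3203  0.1597] [-3.1387e+00 -1.8000e-03  1.5534e+00] F [ 0.5  0.3 -3.3] q6 0.81
```

Careful with the scale: shifts go in units of 5 mm and turns go in units of 0.2 rad. That gives: 0.2135 m is 42.7, 0.185 m is 37, -1.2 rad is -6.

```bash
python3 nudge.py '[37, 42.7, 4, 0, 0, -6, 0.03, 37, 42.7, 4, 0, 0, -6, 0.03, 37, 42.7, 4, 0, 0, -6, 0.03, 37, 42.7, 4, 0, 0, -6, 0.03, 37, 42.7, 4, 0, 0, -6, 0.03, 37, 42.7, 4, 0, 0, -6, 0.03, 37, 42.7, 4, 0, 0, -6, 0.03, 37, 42.7, 4, 0, 0, -6, 0.03]'>/dev/null; python3 nudge.py '[0, 0, 4, 0, 0, -1.895, 0.03, 0, 0, 4, 0, 0, -1.895, 0.03, 0, 0, 4, 0, 0, -1.895, 0.03, 0, 0, 4, 0, 0, -1.895, 0.03, 0, 0, 4, 0, 0, -1.895, 0.03]'; python3 go.py .6447 -.1389 .0231 3.1326
python3 - <<'E'
from h import *
for n in("scene","side","wrist"):
    c=manip.camera(n);cv2.imwrite(f"pics/{n}6.png",c["image"])
    z=manip.observe()["tool_pos"][2]+.025
    for a,u,m in blobs(c,"yellow",100): print(n,a,u.round(),plane(c,[u],z)[0].round(4))
    for a,u,m in blobs(c,"brass",20): print(n,"brass",u.round(),plane(c,[u],.028)[0].round(4))
E
```

```text
clock: 18.95
tool_pos: [0.646, -0.1408, 0.1196]
tcp_rot: [3.141, -0.003, 3.124]
contact_force: [0.0, -0.5, -2.5]
opening: 0.0385
grip_force: 82.2
move [0.001  0.0018 0.0965] rot [ 0.001  -0.0027 -0.0082] at [ 0.646  -0.1408  0.1196] [ 3.1406e+00 -2.7000e-03  3.1244e+00] F [ 0.  -0.5 -2.5] q6 -0.31
scene brass [227. 221.] [ 0.5889 -0.0982  0.028 ]
scene brass [285. 233.] [ 0.6999 -0.0076  0.028 ]
scene brass [279. 259.] [ 0.7458 -0.0637  0.028 ]
scene brass [169. 259.] [ 0.5949 -0.2666  0.028 ]
side brass [313.  15.] [0.0608 0.6995 0.028 ]
side brass [320.  32.] [0.1544 0.6493 0.028 ]
side brass [238. 214.] [ 0.6003 -0.1037  0.028 ]
side brass [284. 219.] [ 0.7005 -0.0072  0.028 ]
side brass [296. 249.] [ 0.7952 -0.0452  0.028 ]
side brass [193. 244.] [ 0.5942 -0.2658  0.028 ]
side brass [ 77. 267.] [ 0.4438 -0.568   0.028 ]
wrist 389 [224. 249.] [ 0.63   -0.1572  0.1451]
wrist brass [282. 111.] [ 0.5677 -0.1177  0.028 ]
wrist brass [109. 142.] [ 0.591 -0.267  0.028]
wrist brass [257. 268.] [ 0.719  -0.1413  0.028 ]
wrist brass [389. 244.] [ 0.6938 -0.0113  0.028 ]
wrist brass [293. 326.] [ 0.7931 -0.1026  0.028 ]
wrist brass [380. 330.] [ 0.8012 -0.0058  0.028 ]
wrist brass [358. 366.] [ 0.8542 -0.0253  0.028 ]
```

View pics/wrist6.png

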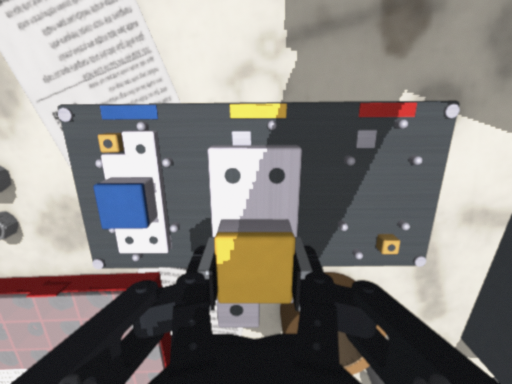

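```bash
python3 - <<'E'
from h import *
c=manip.camera("wrist");o=manip.observe();z=o["tool_pos"][2]+.025
h=cv2.cvtColor(c["image"],cv2.COLOR_BGR2HSV);m=cv2.inRange(h,(14,100,80),(34,255,255));m[:225]=0;m[:,:205]=0;m[:,305:]=0
n,l,s,ce=cv2.connectedComponentsWithStats(m);i=1+s[1:,4].argmax();print(s[i])
P=plane(c,np.argwhere(l==i)[:,::-1].astype(float),z)[:,:2]*1000
print(cv2.minAreaRect(P.astype(np.float32)),o["tool_pos"],o["tcp_rot"])
E
```

```text
[ 214  232   82   72 5472]
((642.0255126953125, -142.41351318359375), (39.860443115234375, 41.68513870239258), 88.98104095458984) [ 0.64633596 -0.14087079  0.12013741] [ 3.14084993e+00 -1.68911700e-03  3.12544759e+00]
```

Scaled: 0.04 m is 8, 0.075 m is 15, -0.007 rad is -0.035.

```bash
python3 nudge.py '[0, 0.36, 8, 0, 0, -0.035, 0.03, 0, 0.36, 15, 0, 0, -0.035, 0.03, 0, 0.36, 15, 0, 0, -0.035, 0.03, 0, 0.36, 15, 0, 0, -0.035, 0.03, 0, 0.36, 15, 0, 0, -0.035, 0.03, 0, 0.36, 15, 0, 0, -0.035, 0.03, 0, 0.36, 15, 0, 0, -0.035, 0.03]'; python3 go.py .6463 -.1389 .0231 3.1326
```

```text
clock: 19.85
tool_pos: [0.6475, -0.1394, 0.0469]
tcp_rot: [-3.141, 0.001, 3.133]
contact_force: [-0.2, -0.6, -3.2]
opening: 0.0384
grip_force: 82.2
move [0.0012 0.0005 0.0238] rot [-0.0001  0.0011  0.0005] at [ 0.6475 -0.1394  0.0469] [-3.1414e+00  1.1000e-03  3.1331e+00] F [-0.2 -0.6 -3.2] q6 -0.32
```

```bash
python3 nudge.py '[0.24, 0.1, 1.6, 0, 0, 0, 0.03, 0.24, 0.1, 3.2, 0, 0, 0, 0.03, 0.24, 0.1, 3.2, 0, 0, 0, 0.03, 0.24, 0.1, 3.2, 0, 0, 0, 0.03]'; python3 nudge.py '[0, 0, 0.8, 0, 0, 0, 0.03, 0, 0, 1.6, 0, 0, 0, 0.03, 0, 0, 1.6, 0, 0, 0, 0.03, 0, 0, 1.6, 0, 0, 0, 0.03, 0, 0, 1.6, 0, 0, 0, 0.03]';python3 go.py .6463 -.1389 .0231 3.1326
```

```text
clock: 20.25
tool_pos: [0.6451, -0.1384, 0.0285]
tcp_rot: [3.14, -0.002, 3.133]
contact_force: [2.3, -0.3, -4.3]
opening: 0.0385
grip_force: 82.1
clock: 20.75
tool_pos: [0.6454, -0.1386, 0.0232]
tcp_rot: [3.141, -0.0, 3.133]
contact_force: [-2.4, 1.4, 9.6]
opening: 0.0388
grip_force: 83.9
move [-0.0009 -0.0003  0.0001] rot [ 0.0002 -0.0005  0.0007] at [ 0.6454 -0.1386  0.0232] [ 3.1414e+00 -5.0000e-04  3.1333e+00] F [-2.4  1.4  9.6] q6 -0.31
```

Scaled: -0.2 m is -40, -0.15 m is -30.

```bash
python3 nudge.py '[0, 0, 0, 0, 0, 0, 0.085, 0, 0, 0, 0, 0, 0, 0.085, 0, 0, 0, 0, 0, 0, 0.085, 0, 0, 0, 0, 0, 0, 0.085, 0, 0, -10, 0, 0, 0, 0.085, 0, 0, -20, 0, 0, 0, 0.085, 0, 0, -30, 0, 0, 0, 0.085, 0, 0, -40, 0, 0, 0, 0.085]'
python3 go.py .35 .1 .33 1.57
python3 - <<'E'
from bl import *
a=[]
for n,(x,y) in(("scene",(290,90)),("side",(285,90))):
    c=manip.camera(n); rects(c); a.append(cv2.resize(c["image"][y:y+150,x:x+150],None,fx=2.6,fy=2.6,interpolation=cv2.INTER_CUBIC))
cv2.imwrite("pics/h1.png",np.hstack(a))
E
```

```text
clock: 21.55
tool_pos: [0.645, -0.1386, 0.2229]
tcp_rot: [3.141, -0.002, 3.133]
contact_force: [1.7, -0.9, -0.1]
opening: 0.0849
grip_force: 0.0
move [ 0.2972  0.2362 -0.1063] rot [-1.0000e-03 -2.2000e-03  1.5631e+00] at [ 0.645  -0.1386  0.2229] [ 3.1408e+00 -2.0000e-03  3.1331e+00] F [ 1.7 -0.9 -0.1] q6 -0.32
blue 283 [184. 268.] [ 639.5 -251.4] [39.7 38.9] 88.8
blue 175 [206. 250.] [ 640.3 -250.7] [38.6 40.2] 0.2
red 112 [112. 262.] [ 499.3 -479.4] [40.3 39.9] 51.3
```

View pics/h1.png

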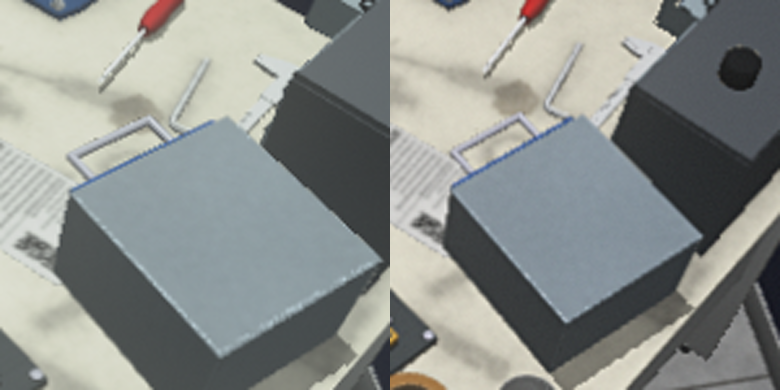

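The bar ends are at scene (317,150) and (348.5,135), and at side (309,149) and (336,134). The cabinet roof corners are clear too.

```bash
python3 - <<'E'
from h import *
for n,off,hb,cc in (("scene",(290,90),[(70,156),(152,118)],[(71,190),(215,120),(380,262),(220,355)]),("side",(285,90),[(63,153),(132,115)],[(64,186),(186,118),(312,240),(178,322)])):
    c=manip.camera(n)
    P=plane(c,np.array(hb)/2.6+off,.095)[:,:2]; print(n,P.round(4).tolist(),"mid",P.mean(0).round(4),"len",np.linalg.norm(P[1]-P[0]).round(3),"yaw",np.degrees(np.arctan2(*(-(P[1]-P[0])*[1,-1]))).round(1))
    Q=plane(c,np.array(cc)/2.6+off,.125)[:,:2]; print(Q.round(3).tolist(),"mid",Q.mean(0).round(4),np.linalg.norm(np.roll(Q,-1,0)-Q,axis=1).round(3))
E
```

```text
scene [[0.5867, 0.1888], [0.5978, 0.2939]] mid [0.5923 0.2414] len 0.106 yaw -6.1
[[0.636, 0.138], [0.654, 0.317], [0.865, 0.307], [0.844, 0.115]] mid [0.7498 0.2193] [0.18  0.211 0.193 0.209]
side [[0.5879, 0.1888], [0.5988, 0.2933]] mid [0.5933 0.2411] len 0.105 yaw -5.9
[[0.638, 0.141], [0.657, 0.321], [0.868, 0.308], [0.846, 0.117]] mid [0.7523 0.2216] [0.18  0.211 0.192 0.21 ]
```

Scaled: 0.29 m is 58, 0.235 m is 47, 0.7 rad is 3.5.

```bash
python3 nudge.py '[0, 0, -20, 0, 0, 0, 0.085, 0, 0, -20, 0, 0, 0, 0.085, 58, 47, -20, 0, 0, 3.5, 0.085, 58, 47, -20, 0, 0, 3.5, 0.085, 58, 47, -20, 0, 0, 3.5, 0.085, 58, 47, -20, 0, 0, 3.5, 0.085, 58, 47, -20, 0, 0, 3.5, 0.085, 58, 47, -20, 0, 0, 3.5, 0.085]'; python3 go.py .33 .1 .33 1.57
```

```text
clock: 22.55
tool_pos: [0.4113, 0.0531, 0.3194]
tcp_rot: [-3.139, -0.005, 2.431]
contact_force: [0.4, 0.7, -0.1]
opening: 0.0848
grip_force: 0.0
move [ 0.0922 -0.0175 -0.0101] rot [-0.0047 -0.0035  0.8609] at [0.4113 0.0531 0.3194] [-3.1389 -0.005   2.4309] F [ 0.4  0.7 -0.1] q6 0.66
```

```bash
python3 go.py .59 .241 .2 1.466
```

```text
move [-0.0135  0.2593  0.1187] rot [-0.0049 -0.0033  0.9649] at [0.4113 0.0531 0.3194] [-3.1389 -0.005   2.4309] F [ 0.4  0.7 -0.1] q6 0.66
```

```bash
python3 nudge.py '[-2.7, 51.8, 23.6, -0.025, 0, 4.825, 0.04, -2.7, 51.8, 23.6, -0.025, 0, 4.825, 0.04, -2.7, 51.8, 23.6, -0.025, 0, 4.825, 0.04, -2.7, 51.8, 23.6, -0.025, 0, 4.825, 0.04, -2.7, 51.8, 23.6, -0.025, 0, 4.825, 0.04, -2.7, 51.8, 23.6, -0.025, 0, 4.825, 0.04, -2.7, 51.8, 23.6, -0.025, 0, 4.825, 0.04, -2.7, 51.8, 23.6, -0.025, 0, 4.825, 0.04]'; python3 go.py .59 .241 .078 1.466
python3 - <<'E'
from h import *
cv2.imwrite("pics/w7.png",manip.camera("wrist")["image"])
E
```

```text
clock: 23.35
tool_pos: [0.591, 0.2403, 0.1994]
tcp_rot: [-3.138, -0.0, 1.469]
contact_force: [-0.4, -0.5, 0.7]
opening: 0.0396
grip_force: 0.0
move [ 0.0006 -0.0006  0.1214] rot [-0.0036 -0.0003  0.0035] at [0.591  0.2403 0.1994] [-3.1380e+00 -3.0000e-04  1.4695e+00] F [-0.4 -0.5  0.7] q6 1.94
```

View pics/w7.png

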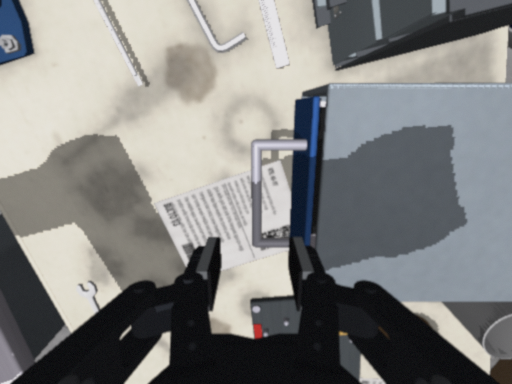

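The bar runs vertically at x≈257, centred between the fingers. Descending and gripping it.

```bash
python3 - <<'E'
from h import *
print(plane(manip.camera("wrist"),[(257,195),(257,147),(257,243)],.095).round(4))
E
python3 nudge.py '[0, 0, 10, -0.015, 0, 0.015, 0.04, 0, 0, 20, -0.015, 0, 0.015, 0.04, 0, 0, 24.2, -0.015, 0, 0.015, 0.04, 0, 0, 24.2, -0.015, 0, 0.015, 0.04, 0, 0, 24.2, -0.015, 0, 0.015, 0.04, 0, 0, 24.2, -0.015, 0, 0.015, 0, 0, 0, 24.2, -0.015, 0, 0.015, 0, 0, 0, 24.2, -0.015, 0, 0.015, 0]' 40;python3 nudge.py '[0, 0, 0, 0, 0, 0, 0, 0, 0, 0, 0, 0, 0, 0, 0, 0, 0, 0, 0, 0, 0]'
```

```text
[[0.5921 0.237  0.095 ]
 [0.5966 0.2833 0.095 ]
 [0.5869 0.1849 0.095 ]]
clock: 24.25
tool_pos: [0.5944, 0.2407, 0.0849]
tcp_rot: [3.132, -0.004, 1.465]
contact_force: [-1.0, 0.6, 6.9]
opening: 0.0085
grip_force: 39.3
clock: 24.55
tool_pos: [0.5945, 0.2407, 0.0849]
tcp_rot: [3.132, -0.004, 1.465]
contact_force: [-1.2, -0.3, 6.2]
opening: 0.0083
grip_force: 39.3
```

```bash
python3 nudge.py '[0, -4, 0, 0, 0, 0, 0, 0, -10, 0, 0, 0, 0, 0, 0, -16, 0, 0, 0, 0, 0, 0, -22, 0, 0, 0, 0, 0, 0, -27, 0, 0, 0, 0, 0, 0, -31, 0, 0, 0, 0, 0, 0, -32.4, 0, 0, 0, 0, 0, 0, -32.4, 0, 0, 0, 0, 0]'; python3 nudge.py '[0, -0.8, 0, 0, 0, 0, 0, 0, -0.8, 0, 0, 0, 0, 0, 0, -0.8, 0, 0, 0, 0, 0]'
```

```text
clock: 25.35
tool_pos: [0.4421, 0.2559, 0.085]
tcp_rot: [3.114, 0.0, 1.463]
contact_force: [19.3, -9.8, -3.2]
opening: 0.008
grip_force: 41.8
clock: 25.65
tool_pos: [0.4421, 0.2559, 0.0851]
tcp_rot: [3.109, 0.001, 1.461]
contact_force: [28.5, -11.0, -12.2]
opening: 0.0081
grip_force: 41.0
```

```bash
python3 nudge.py '[0, 2, 0, 0, 0, 0, 0, 0, 2.4, 0, 0, 0, 0, 0, 0, 2.4, 0, 0, 0, 0, 0]'; python3 nudge.py '[0, 0, 0, 0, 0, 0, 0.04, 0, 0, 0, 0, 0, 0, 0.04, 0, 0, 0, 0, 0, 0, 0.04, 0, 0, -10, 0, 0, 0, 0.04, 0, 0, -20, 0, 0, 0, 0.04, 0, 0, -30, 0, 0, 0, 0.04, 0, 0, -40, 0, 0, 0, 0.085, 0, 0, -46, 0, 0, 0, 0.085]'
python3 - <<'E'
from h import *
a=[]
for n,(x,y) in(("scene",(270,80)),("side",(265,80))):
    a.append(cv2.resize(manip.camera(n)["image"][y:y+150,x:x+150],None,fx=2.6,fy=2.6,interpolation=cv2.INTER_CUBIC))
cv2.imwrite("pics/h2.png",np.hstack(a))
cv2.imwrite("pics/w8.png",manip.camera("wrist")["image"]); print(manip.observe()["tool_pos"])
E
```

```text
clock: 25.95
tool_pos: [0.4439, 0.2557, 0.0849]
tcp_rot: [3.128, -0.002, 1.464]
contact_force: [0.5, -6.5, 16.5]
opening: 0.0081
grip_force: 43.6
clock: 26.75
tool_pos: [0.4391, 0.2567, 0.3157]
tcp_rot: [3.132, -0.005, 1.466]
contact_force: [1.3, 0.6, 0.2]
opening: 0.0675
grip_force: 0.0
[0.43946972 0.25676491 0.31366263]
```

View pics/w8.png

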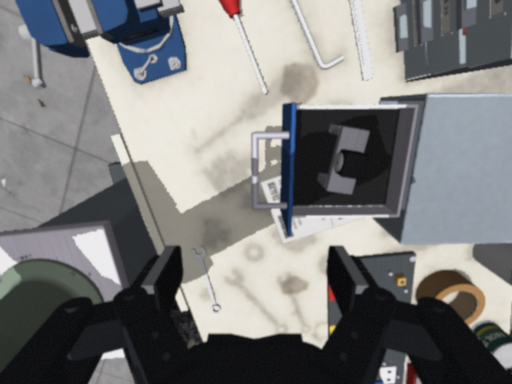

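View pics/h2.png

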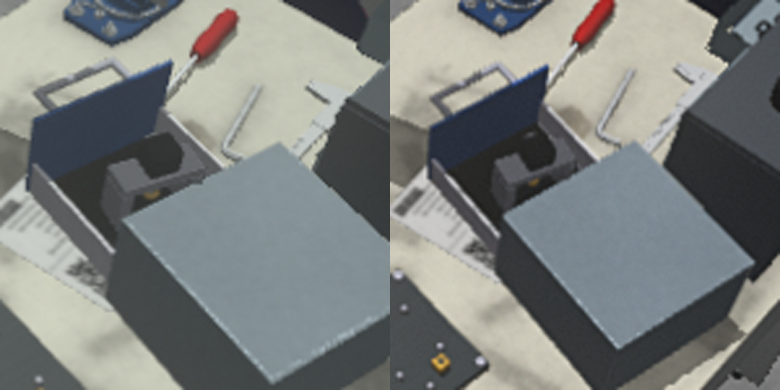

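The drawer is out. The gauge shows in it around (345,160), its bridge roughly vertical in the image, dial towards the front. I'll go over it and measure.

```bash
python3 - <<'E'
from h import *
c=manip.camera("wrist");g=cv2.cvtColor(c["image"],cv2.COLOR_BGR2GRAY)
for r in (150,165,195): print(r,[(x,int(g[r,x])) for x in range(248,262)],[(x,int(g[r,x])) for x in range(390,430,2)])
print(plane(c,[(254,150),(254,170),(254,195)],.095).round(4))
print(plane(c,[(385,160),(412,160)],.052).round(4), plane(c,[(418,125),(405,235)],.125).round(4))
E
python3 go.py .53 .175 .32 1.466
```

```text
150 [(248, 216), (249, 213), (250, 213), (251, 203), (252, 179), (253, 171), (254, 196), (255, 221), (256, 221), (257, 195), (258, 165), (259, 153), (260, 181), (261, 215)] [(390, 35), (392, 34), (394, 34), (396, 51), (398, 70), (400, 70), (402, 71), (404, 68), (406, 66), (408, 67), (410, 103), (412, 138), (414, 102), (416, 95), (418, 82), (420, 115), (422, 155), (424, 159), (426, 158), (428, 157)]
165 [(248, 186), (249, 187), (250, 186), (251, 174), (252, 143), (253, 108), (254, 105), (255, 117), (256, 122), (257, 118), (258, 112), (259, 129), (260, 178), (261, 208)] [(390, 22), (392, 29), (394, 60), (396, 67), (398, 70), (400, 68), (402, 65), (404, 67), (406, 72), (408, 123), (410, 131), (412, 95), (414, 93), (416, 82), (418, 138), (420, 158), (422, 162), (424, 160), (426, 160), (428, 159)]
195 [(248, 110), (249, 110), (250, 110), (251, 109), (252, 104), (253, 97), (254, 103), (255, 114), (256, 119), (257, 118), (258, 109), (259, 100), (260, 100), (261, 111)] [(390, 66), (392, 67), (394, 67), (396, 68), (398, 70), (400, 69), (402, 104), (404, 141), (406, 103), (408, 94), (410, 79), (412, 125), (414, 155), (416, 156), (418, 156), (420, 155), (422, 156), (424, 156), (426, 156), (428, 157)]
[[0.4424 0.2806 0.095 ]
 [0.4395 0.2534 0.095 ]
 [0.4357 0.2174 0.095 ]]
[[0.6395 0.2374 0.052 ]
 [0.6808 0.233  0.052 ]] [[0.6422 0.294  0.125 ]
 [0.6368 0.147  0.125 ]]
move [-0.0713  0.0996 -0.0079] rot [ 0.0063 -0.0033 -0.0005] at [0.4385 0.2563 0.3117] [ 3.1353 -0.0033  1.4655] F [-0.7 -0.2 -0.8] q6 2.06
```

```bash
python3 - <<'E'
from h import *
c=manip.camera("wrist");g=cv2.cvtColor(c["image"],cv2.COLOR_BGR2GRAY).astype(float)
o=manip.observe();print(o["tool_pos"],o["tcp_rot"])
E1=[];B=[];F=[]
h=cv2.cvtColor(c["image"],cv2.COLOR_BGR2HSV);bl=cv2.inRange(h,(105,100,40),(125,255,255))
for r in range(145,205,3):
    s=g[r,405:435]; d=np.diff(s); E1.append((405+len(d)-1-np.argmax(d[::-1]>12)+.5,r))
for r in range(142,206,3):
    s=np.where(bl[r,270:310]>0)[0]; F.append((270+s.mean(),r)) if len(s) else 0
for nm,U,z in(("roof",E1,.125),("front",F,.116)):
    P=plane(c,U,z); k=np.polyfit(P[:,1],P[:,0],1); print(nm,np.degrees(np.arctan(k[0])),"x at y=.24",np.polyval(k,.24),"res",np.std(P[:,0]-np.polyval(k,P[:,1])),len(U),U[0],U[-1])
E
```

```text
[0.43788607 0.25601108 0.31059926] [ 3.13744273e+00 -2.14633283e-03  1.46540794e+00]
roof 5.639133758684067 x at y=.24 0.6465356282505308 res 0.0007015258901223115 20 (np.float64(424.5), 145) (np.float64(413.5), 202)
front 3.971444832734301 x at y=.24 0.4847309229758098 res 0.0011379811270602652 22 (np.float64(291.5), 142) (np.float64(293.0), 205)
```

```bash
python3 go.py .444 .2555 .085 1.466;python3 nudge.py '[0, 1.1, 10, 0.02, -0.01, 0, 0.04, 0, 1.1, 20, 0.02, -0.01, 0, 0.04, 0, 1.1, 30, 0.02, -0.01, 0, 0.04, 0, 1.1, 38, 0.02, -0.01, 0, 0.04, 0, 1.1, 45.6, 0.02, -0.01, 0, 0.04, 0, 1.1, 45.6, 0.02, -0.01, 0, 0.04, 0, 1.1, 45.6, 0.02, -0.01, 0, 0.04]'; python3 nudge.py '[0, 0, 0, 0, 0, 0, 0, 0, 0, 0, 0, 0, 0, 0, 0, 0, 0, 0, 0, 0, 0, 0, 0, 0, 0, 0, 0, 0, 0, 0, 0, 0, 0, 0, 0]' 60; python3 nudge.py '[0, -1, 0, 0, 0, 0, 0, 0, -2, 0, 0, 0, 0, 0, 0, -3, 0, 0, 0, 0, 0, 0, -3, 0, 0, 0, 0, 0, 0, -3, 0, 0, 0, 0, 0]'
```

```text
move [-0.0003  0.0052  0.2256] rot [ 0.0042 -0.0021 -0.0006] at [0.4379 0.256  0.3106] [ 3.1374e+00 -2.1000e-03  1.4654e+00] F [-1.2  0.3 -0.7] q6 2.06
clock: 27.7
tool_pos: [0.4438, 0.2555, 0.0827]
tcp_rot: [-3.14, 0.001, 1.465]
contact_force: [-0.3, 0.4, 0.4]
opening: 0.04
grip_force: 0.0
clock: 28.2
tool_pos: [0.4468, 0.2567, 0.0857]
tcp_rot: [3.137, -0.003, 1.465]
contact_force: [-0.4, 0.2, 7.2]
opening: 0.0073
grip_force: 58.9
clock: 28.7
tool_pos: [0.4422, 0.2571, 0.0858]
tcp_rot: [3.117, -0.0, 1.462]
contact_force: [27.9, -4.9, -18.8]
opening: 0.0073
grip_force: 58.9
```

Same end position, so this is the stop. Releasing there and going over the gauge.

```bash
python3 nudge.py '[0, 0, 0, 0, 0, 0, 0.04, 0, 0, 0, 0, 0, 0, 0.04, 0, 1, 0, 0, 0, 0, 0.04, 0, 1, -10, 0, 0, 0, 0.04, 0, 1, -20, 0, 0, 0, 0.04, 0, 1, -30, 0, 0, 0, 0.04, 0, 1, -40, 0, 0, 0, 0.085, 0, 1, -46, 0, 0, 0, 0.085]'|sed -n 2p; python3 go.py .53 .175 .32 1.466; python3 nudge.py '[-14, 20, 0, 0, 0, 0, 0.085, -14, 20, 0, 0, 0, 0, 0.085, -14, 20, 0, 0, 0, 0, 0.085, -14, 20, 0, 0, 0, 0, 0.085, -14, 20, 0, 0, 0, 0, 0.085]'
cat > gg.py <<'E'
from h import *
import sys
c=manip.camera("wrist");im=c["image"];o=manip.observe();print(o["tool_pos"],o["tcp_rot"])
cv2.imwrite("pics/w9.png",im)
g=cv2.cvtColor(im,cv2.COLOR_BGR2GRAY)
q=proj(c,[(.53,.245,.075),(.49,.19,.075),(.49,.31,.075),(.62,.30,.075),(.62,.17,.075)]);print(q.round())
x0,y0=q.min(0).astype(int);x1,y1=q.max(0).astype(int)
sub=g[y0:y1,x0:x1];print(x0,y0);np.set_printoptions(linewidth=400)
print(sub[::5,::5])
E
python3 gg.py
```

```text
tool_pos: [0.4353, 0.2574, 0.3179]
move [-0.0721  0.1028 -0.0018] rot [ 0.0051 -0.0031 -0.0002] at [0.4353 0.2574 0.3179] [ 3.1365e+00 -3.1000e-03  1.4658e+00] F [ 1.   0.7 -0.5] q6 2.06
clock: 30.0
tool_pos: [0.5264, 0.1767, 0.3133]
tcp_rot: [-3.141, -0.001, 1.465]
contact_force: [0.1, -0.1, -0.3]
opening: 0.0849
grip_force: 0.0
[0.52607427 0.17716856 0.31348741] [ 3.14156608e+00 -9.66774787e-04  1.46558605e+00]
[[253. 114.]
 [229. 158.]
 [216.  66.]
 [318.  62.]
 [321. 162.]]
216 62
[[101  27  27  22  22  24  38  38  40  39  39  39  39  42  40  37  39  40  40  39  41]
 [103  30  29  20  25  21  38  37  38  40  35  37  40  42  38  40  38  38  40  40  38]
 [106  31  28  24  26  24  38  39  37  40  40  40  62 232 225 205 149  96  55  39  39]
 [105  32  28  20  22  22  38  38  40  38  40  41 100 231 226 226 221 225 206  39  38]
 [105  30  27  24  27  22  39  40  38  37  40  40 142 230 228 228 223 223 161  39  41]
 [106  29  30  22  23  23  39  39  39  39  39  39 202 230 230 229 224 221  84  39  40]
 [109  29  30  22  21  23  38  40  37  40  39  39 228 211 227 227 224 221  31  39  39]
 
[... 430 characters left out ...]
39]
 [115  49  29  22  25  23  37  38  38  39  39 233 133  73  49  49  46  29  39  39  39]
 [196  56  30  26  25  24  39  38  40  36  40 237 234 232 227 227 202  34  39  40  40]
 [141  69  31  22  23  24  38  39  39  41  84 237 234 232 228 226 157  40  41  33  21]
 [173  79  27  21  23  25  39  40  41  38 124 237 235 232 230 224  77  39  25  23  23]
 [159  81  30  26  23  23  35  39  36  39 112 215 230 230 229 226  30  24  19  23  24]
 [204  83  29  22  23  23  38  40  40  38  24  26  27  26  32  84  22  18  24  22  24]
 [210  91  31  22  22  19  37  37  24  22  23  24  24  21  23  24  23  25  19  23  24]
 [225  97  28  22  24  24  22  23  25  23  22  23  22  23  24  19  20  26  23  23  21]]
```

```bash
cat > gm.py <<'E'
from h import *
c=manip.camera("wrist");o=manip.observe();print(o["tool_pos"].round(4),o["tcp_rot"].round(3))
g=cv2.cvtColor(c["image"],cv2.COLOR_BGR2GRAY)
q=proj(c,[(.50,.19,.075),(.50,.31,.075),(.62,.30,.075),(.62,.19,.075)])
x0,y0=q.min(0).astype(int);x1,y1=q.max(0).astype(int);x0+=12
m=np.zeros_like(g);m[y0:y1,x0:x1]=cv2.inRange(g[y0:y1,x0:x1],190,255)
P=plane(c,np.argwhere(m)[:,::-1].astype(float),.075)[:,:2]*1000
r=cv2.minAreaRect(P.astype(np.float32));print(np.round(r[0],1),np.round(r[1],1),round(r[2],1),len(P))
E
python3 gm.py
```

```text
[0.5259 0.1775 0.3136] [ 3.141e+00 -1.000e-03  1.466e+00]
[575.5 247. ] [93.4 37.6] 74.9 1206
```

Gauge centre is (0.5755, 0.247), yaw ≈ -15°; the bridge measures 93×38 mm, which fits. Gripping across its y.

```bash
python3 nudge.py '[0, 0, 0, 0, 0, -5.75, 0.06, 0, 0, 0, 0, 0, -5.75, 0.06, 0, 0, 0, 0, 0, -5.75, 0.06, 0, 0, 0, 0, 0, -5.75, 0.06, 0, 0, 0, 0, 0, -5.75, 0.06, 0, 0, 0, 0, 0, -5.75, 0.06, 0, 0, 0, 0, 0, -5.75, 0.06, 0, 0, 0, 0, 0, -5.75, 0.06]'|sed -n 1,3p;python3 go.py .5755 .247 .2 2.878
```

```text
clock: 30.9
tool_pos: [0.5259, 0.178, 0.314]
tcp_rot: [3.14, 0.001, 2.622]
move [-0.0087  0.0844  0.1142] rot [ 0.0014  0.001  -0.2558] at [0.5259 0.178  0.314 ] [3.1401e+00 8.0000e-04 2.6222e+00] F [ 0.2  0.3 -0.9] q6 0.71
```

```bash
python3 nudge.py '[-1.74, 16.88, 10, 0, 0, -1.28, 0.06, -1.74, 16.88, 20, 0, 0, -1.28, 0.06, -1.74, 16.88, 22.8, 0, 0, -1.28, 0.06, -1.74, 16.88, 22.8, 0, 0, -1.28, 0.06, -1.74, 16.88, 22.8, 0, 0, -1.28, 0.06, -1.74, 16.88, 22.8, 0, 0, -1.28, 0.06]'|sed -n 1,3p; python3 go.py .5755 .247 .082 2.878; python3 - <<'E'
from h import *
c=manip.camera("wrist");g=cv2.cvtColor(c["image"],cv2.COLOR_BGR2GRAY)
cv2.imwrite("pics/w10.png",c["image"])
m=cv2.inRange(g,190,255);q=proj(c,[(.5755+a,.247+b,.075) for a in(-.045,.045) for b in (-.062,.062)])
x0,y0=np.maximum(q.min(0).astype(int),0);x1,y1=q.max(0).astype(int);M=np.zeros_like(m);M[y0:y1,x0:x1]=m[y0:y1,x0:x1]
print(q.round());P=plane(c,np.argwhere(M)[:,::-1].astype(float),.075)[:,:2]*1000
print(cv2.minAreaRect(P.astype(np.float32)),len(P))
E
```

```text
clock: 31.5
tool_pos: [0.5776, 0.2458, 0.2026]
tcp_rot: [3.139, 0.004, 2.872]
move [0.0028 0.0003 0.1206] rot [ 0.0025  0.0041 -0.0064] at [0.5776 0.2458 0.2026] [3.139  0.0041 2.8716] F [ 0.6 -0.2  0.3] q6 0.55
[[186. 160.]
 [306. 127.]
 [214. 237.]
 [323. 209.]]
((572.067626953125, 240.51654052734375), (151.33131408691406, 110.01136779785156), 77.75565338134766) 1004
```

Scaled: 0.1185 m is 23.7, 0.1 m is 20, -0.006 rad is -0.03.

```bash
python3 nudge.py '[0.4, 0.06, 10, 0, 0.01, -0.03, 0.06, 0.4, 0.06, 20, 0, 0.01, -0.03, 0.06, 0.4, 0.06, 23.7, 0, 0.01, -0.03, 0.06, 0.4, 0.06, 23.7, 0, 0.01, -0.03, 0.06, 0.4, 0.06, 23.7, 0, 0.01, -0.03, 0.06]'; python3 nudge.py '[0, 0, 0, 0, 0, 0, 0.02, 0, 0, 0, 0, 0, 0, 0.02, 0, 0, 0, 0, 0, 0, 0.02, 0, 0, 0, 0, 0, 0, 0.02, 0, 0, 0, 0, 0, 0, 0.02, 0, 0, 0, 0, 0, 0, 0.02]' 100;python3 go.py .5755 .247 .082 2.878
```

```text
clock: 32.05
tool_pos: [0.5769, 0.2464, 0.0838]
tcp_rot: [3.139, 0.002, 2.877]
contact_force: [0.1, 0.3, 1.0]
opening: 0.0599
grip_force: 0.0
clock: 32.65
tool_pos: [0.5778, 0.2476, 0.0847]
tcp_rot: [3.137, 0.004, 2.878]
contact_force: [-1.4, 2.1, 7.2]
opening: 0.0341
grip_force: 99.0
move [ 0.0021 -0.0012  0.0027] rot [ 0.0049  0.0042 -0.0004] at [0.5778 0.2476 0.0847] [3.1367 0.0042 2.8776] F [-1.4  2.1  7.2] q6 0.55
```

Scaled: -0.145 m is -29, -0.12 m is -24.

```bash
python3 nudge.py '[0, 0, -8, 0, 0, 0, 0.02, 0, 0, -16, 0, 0, 0, 0.02, 0, 0, -24, 0, 0, 0, 0.02, 0, 0, -29, 0, 0, 0, 0.02, 0, 0, -29, 0, 0, 0, 0.02]'; python3 go.py .6447 -.1389 .2 3.1326
python3 - <<'E'
from bl import *
for n in("side","scene"): rects(manip.camera(n))
E
```

```text
clock: 33.15
tool_pos: [0.578, 0.2469, 0.2314]
tcp_rot: [3.136, 0.007, 2.877]
contact_force: [1.1, -0.3, -4.2]
opening: 0.034
grip_force: 102.6
move [-0.165  -0.3552  0.0306] rot [ 0.0046  0.0074 -0.2553] at [0.578  0.2469 0.2314] [3.1361 0.0068 2.8772] F [ 1.1 -0.3 -4.2] q6 0.55
yellow 161 [238. 228.] [ 640.7 -134.2] [37.7 41.2] 1.0
blue 175 [206. 250.] [ 640.3 -250.7] [38.6 40.2] 0.2
red 104 [112. 262.] [ 499.3 -479.4] [40.3 39.9] 51.3
yellow 119 [229. 243.] [ 639.7 -135.7] [37.2 37.7] 89.1
blue 282 [184. 268.] [ 639.5 -251.5] [39.5 38.9] 88.8
```

```bash
python3 nudge.py '[-4, -8.6, 0, 0, 0, -0.15, 0.02, -8.2, -17.6, 0, 0, 0, -0.3, 0.02, -12.4, -26.6, 0, 0, 0, -0.5, 0.02, -16.6, -35.6, 0, 0, 0, -0.65, 0.02, -20.8, -44.8, 0, 0, 0, -0.8, 0.02, -25, -54, 0, 0, 0, -1, 0.02, -29, -63, 0, 0, 0, -1.15, 0.02, -33, -71, 0, 0, 0, -1.275, 0.02]'>/dev/null; python3 nudge.py '[0, 0, 0, 0, 0, 0, 0.02, 0, 0, 0, 0, 0, 0, 0.02]'; python3 go.py .646 -.1389 .0857 3.1326
python3 - <<'E'
from h import *
cv2.imwrite("pics/w11.png",manip.camera("wrist")["image"])
E
```

```text
clock: 34.25
tool_pos: [0.6404, -0.1404, 0.2226]
tcp_rot: [3.138, -0.005, 3.129]
contact_force: [-0.6, 0.2, -3.8]
opening: 0.0337
grip_force: 102.9
move [-0.0063  0.0011  0.1368] rot [ 0.0034 -0.0053 -0.0032] at [ 0.6404 -0.1404  0.2226] [ 3.1382 -0.0053  3.1294] F [-0.6  0.2 -3.8] q6 -0.32
```

View pics/w11.png

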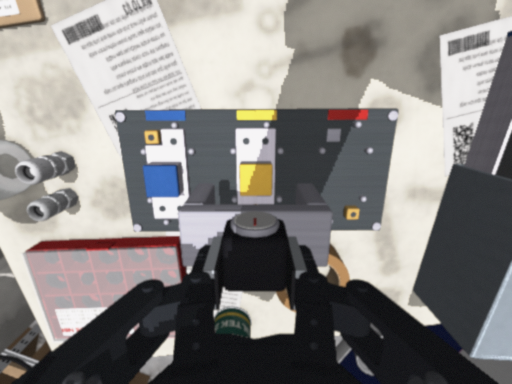

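The gauge hangs square, dial towards the robot, over the yellow blank. Lowering it.

Scaled: 0.11 m is 22, 0.08 m is 16, -0.004 rad is -0.02.

```bash
python3 nudge.py '[-1, 0.2, 8, 0.015, -0.02, -0.015, 0.02, -1, 0.2, 16, 0.015, -0.02, -0.015, 0.02, -1, 0.2, 22, 0.015, -0.02, -0.015, 0.02, -1, 0.2, 22, 0.015, -0.02, -0.015, 0.02, -1, 0.2, 22, 0.015, -0.02, -0.015, 0.02, -1, 0.2, 22, 0.015, -0.02, -0.015, 0.02]'; python3 go.py .646 -.1389 .0857 3.1326
```

```text
clock: 34.9
tool_pos: [0.6485, -0.1382, 0.1181]
tcp_rot: [-3.139, 0.007, 3.136]
contact_force: [0.4, -0.7, -4.5]
opening: 0.0335
grip_force: 102.8
move [ 0.0027 -0.0007  0.0324] rot [-0.0028  0.0069  0.0037] at [ 0.6485 -0.1382  0.1181] [-3.1388  0.0069  3.1363] F [ 0.4 -0.7 -4.5] q6 -0.32
```

Scaled: 0.028 m is 5.6, 0.024 m is 4.8, 0.003 rad is 0.015.

```bash
python3 nudge.py '[0.4, 0, 2.4, 0, 0.015, 0.01, 0.02, 0.4, 0, 4.8, 0, 0.015, 0.01, 0.02, 0.4, 0, 5.6, 0, 0.015, 0.01, 0.02, 0.4, 0, 5.6, 0, 0.015, 0.01, 0.02]'; python3 go.py .646 -.1389 .0857 3.1326;  python3 nudge.py '[0, 0, 0.6, 0, 0, 0, 0.02, 0, 0, 1, 0, 0, 0, 0.02, 0, 0, 1, 0, 0, 0, 0.02]'; python3 go.py .646 -.1389 .0857 3.1326
```

```text
clock: 35.3
tool_pos: [0.6446, -0.1385, 0.087]
tcp_rot: [-3.14, -0.001, 3.133]
contact_force: [-0.5, -0.0, -2.5]
opening: 0.0342
grip_force: 103.0
move [-0.0014 -0.0004  0.0013] rot [-0.0013 -0.0005  0.0004] at [ 0.6446 -0.1385  0.087 ] [-3.1403e+00 -5.0000e-04  3.1330e+00] F [-0.5 -0.  -2.5] q6 -0.31
clock: 35.6
tool_pos: [0.6452, -0.1384, 0.0855]
tcp_rot: [-3.139, 0.002, 3.133]
contact_force: [-5.1, 2.8, 11.3]
opening: 0.034
grip_force: 104.7
move [-0.0008 -0.0005 -0.0002] rot [-0.0023  0.0018  0.0005] at [ 0.6452 -0.1384  0.0855] [-3.1393e+00  1.8000e-03  3.1331e+00] F [-5.1  2.8 11.3] q6 -0.31
```

Legs are on the plate at the expected height. Letting it stand.

Scaled: -0.002 m is -0.4.

```bash
python3 nudge.py '[0, 0, -0.4, 0, 0, 0, 0.05, 0, 0, -0.4, 0, 0, 0, 0.05, 0, 0, -0.4, 0, 0, 0, 0.05, 0, 0, -0.4, 0, 0, 0, 0.05, 0, 0, -0.4, 0, 0, 0, 0.05, 0, 0, -0.4, 0, 0, 0, 0.05, 0, 0, -0.4, 0, 0, 0, 0.05, 0, 0, -0.4, 0, 0, 0, 0.05]'; for i in 1 2 3; do python3 nudge.py '[0, 0, 0, 0, 0, 0, 0.05, 0, 0, 0, 0, 0, 0, 0.05, 0, 0, 0, 0, 0, 0, 0.05, 0, 0, 0, 0, 0, 0, 0.05, 0, 0, 0, 0, 0, 0, 0.05, 0, 0, 0, 0, 0, 0, 0.05, 0, 0, 0, 0, 0, 0, 0.05, 0, 0, 0, 0, 0, 0, 0.05]'|head -2; done; python3 nudge.py '[0, 0, 0, 0, 0, 0, 0.02, 0, 0, 0, 0, 0, 0, 0.02, 0, 0, 0, 0, 0, 0, 0.02, 0, 0, 0, 0, 0, 0, 0.02, 0, 0, 0, 0, 0, 0, 0.02, 0, 0, 0, 0, 0, 0, 0.02]' 100; python3 go.py .645 -.2539 .16 3.1326
```

```text
clock: 36.4
tool_pos: [0.6451, -0.1385, 0.0848]
tcp_rot: [-3.14, 0.001, 3.133]
contact_force: [-0.3, -0.0, 0.2]
opening: 0.05
grip_force: 0.0
clock: 37.2
tool_pos: [0.6451, -0.1385, 0.0849]
clock: 38.0
tool_pos: [0.6451, -0.1386, 0.0849]
clock: 38.8
tool_pos: [0.6451, -0.1385, 0.0849]
clock: 39.4
tool_pos: [0.6454, -0.1383, 0.0853]
tcp_rot: [-3.14, 0.001, 3.133]
contact_force: [-1.1, 2.8, 4.4]
opening: 0.0341
grip_force: 100.6
move [-0.0007 -0.1157 -0.0745] rot [-0.0014  0.0014  0.0008] at [ 0.6454 -0.1383  0.0853] [-3.1402e+00  1.4000e-03  3.1335e+00] F [-1.1  2.8  4.4] q6 -0.31
```

```bash
python3 nudge.py '[0, 0, -8, 0, 0, 0, 0.02, 0, 0, -16, 0, 0, 0, 0.02, 0, 0, -18, 0, 0, 0, 0.02, 0, -8, -18, 0, 0, 0, 0.02, 0, -16, -18, 0, 0, 0, 0.02, 0, -23.1, -18, 0, 0, 0, 0.02, 0, -23.1, -18, 0, 0, 0, 0.02, 0, -23.1, -18, 0, 0, 0, 0.02]'; python3 go.py .6447 -.2537 .1177 3.1326
```

```text
clock: 40.2
tool_pos: [0.6426, -0.2545, 0.1724]
tcp_rot: [3.141, -0.003, 3.131]
contact_force: [-1.0, 0.6, -4.5]
opening: 0.0339
grip_force: 101.8
move [-0.0022  0.0008  0.0547] rot [ 0.0001 -0.0028 -0.0015] at [ 0.6426 -0.2545  0.1724] [ 3.1415e+00 -2.8000e-03  3.1311e+00] F [-1.   0.6 -4.5] q6 -0.47
```

Scaled: 0.055 m is 11, 0.03 m is 6, -0.001 rad is -0.005.

```bash
python3 nudge.py '[-0.2, 0, 6, 0, -0.005, -0.005, 0.02, -0.2, 0, 11, 0, -0.005, -0.005, 0.02, -0.2, 0, 11, 0, -0.005, -0.005, 0.02, -0.2, 0, 11, 0, -0.005, -0.005, 0.02]'; python3 go.py .6447 -.2537 .0857 3.1326
```

```text
clock: 40.6
tool_pos: [0.6444, -0.2525, 0.1192]
tcp_rot: [-3.141, -0.001, 3.136]
contact_force: [0.7, 0.3, -3.7]
opening: 0.034
grip_force: 101.6
move [-0.0003 -0.0012  0.0335] rot [-0.0005 -0.0009  0.0029] at [ 0.6444 -0.2525  0.1192] [-3.1411e+00 -9.0000e-04  3.1355e+00] F [ 0.7  0.3 -3.7] q6 -0.47
```

Scaled: 0.031 m is 6.2, 0.024 m is 4.8, 0.002 rad is 0.01.

```bash
python3 nudge.py '[0, -0.2, 2.4, 0, 0, 0.01, 0.02, 0, -0.2, 4.8, 0, 0, 0.01, 0.02, 0, -0.2, 6.2, 0, 0, 0.01, 0.02, 0, -0.2, 6.2, 0, 0, 0.01, 0.02, 0, -0.2, 6.2, 0, 0, 0.01, 0.02]';  python3 nudge.py '[0, 0, 0.6, 0, 0, 0, 0.02, 0, 0, 1, 0, 0, 0, 0.02, 0, 0, 1, 0, 0, 0, 0.02]'; python3 go.py .6447 -.2537 .0857 3.1326
```

```text
clock: 41.1
tool_pos: [0.6447, -0.2548, 0.0891]
tcp_rot: [-3.14, 0.001, 3.132]
contact_force: [-0.8, 1.2, -3.4]
opening: 0.0342
grip_force: 101.9
clock: 41.4
tool_pos: [0.6454, -0.2551, 0.0854]
tcp_rot: [-3.139, 0.003, 3.132]
contact_force: [-2.7, 1.6, 2.9]
opening: 0.0342
grip_force: 102.7
move [ 0.0007  0.0014 -0.0003] rot [-0.0023  0.0026 -0.0004] at [ 0.6454 -0.2551  0.0854] [-3.1393e+00  2.6000e-03  3.1322e+00] F [-2.7  1.6  2.9] q6 -0.47
```

Scaled: -0.001 m is -0.2.

```bash
python3 nudge.py '[0, 0, -0.2, 0, 0, 0, 0.05, 0, 0, -0.2, 0, 0, 0, 0.05, 0, 0, -0.2, 0, 0, 0, 0.05, 0, 0, -0.2, 0, 0, 0, 0.05, 0, 0, -0.2, 0, 0, 0, 0.05, 0, 0, -0.2, 0, 0, 0, 0.05, 0, 0, -0.2, 0, 0, 0, 0.05, 0, 0, -0.2, 0, 0, 0, 0.05]'; for i in 1 2 3; do python3 nudge.py '[0, 0, 0, 0, 0, 0, 0.05, 0, 0, 0, 0, 0, 0, 0.05, 0, 0, 0, 0, 0, 0, 0.05, 0, 0, 0, 0, 0, 0, 0.05, 0, 0, 0, 0, 0, 0, 0.05, 0, 0, 0, 0, 0, 0, 0.05, 0, 0, 0, 0, 0, 0, 0.05, 0, 0, 0, 0, 0, 0, 0.05]'|head -2; done; python3 nudge.py '[0, 0, 0, 0, 0, 0, 0.02, 0, 0, 0, 0, 0, 0, 0.02, 0, 0, 0, 0, 0, 0, 0.02, 0, 0, 0, 0, 0, 0, 0.02, 0, 0, 0, 0, 0, 0, 0.02, 0, 0, 0, 0, 0, 0, 0.02]' 100; python3 nudge.py '[0, 0, -8, 0, 0, 0, 0.02, 0, 0, -16, 0, 0, 0, 0.02, 0, 0, -24, 0, 0, 0, 0.02, 0, 0, -29, 0, 0, 0, 0.02, 0, 0, -29, 0, 0, 0, 0.02]'; python3 go.py .555 .248 .23 3.034; python3 - <<'E'
from bl import *
for n in("side","scene"): rects(manip.camera(n))
E
```

```text
clock: 42.2
tool_pos: [0.6451, -0.2551, 0.0851]
tcp_rot: [-3.14, 0.002, 3.132]
contact_force: [-0.6, 0.6, 0.5]
opening: 0.0499
grip_force: 0.0
clock: 43.0
tool_pos: [0.6451, -0.255, 0.0851]
clock: 43.8
tool_pos: [0.6451, -0.255, 0.0851]
clock: 44.6
tool_pos: [0.6451, -0.255, 0.0851]
clock: 45.2
tool_pos: [0.6454, -0.2552, 0.0856]
tcp_rot: [-3.139, 0.002, 3.132]
contact_force: [-0.9, -0.0, 5.9]
opening: 0.0339
grip_force: 101.0
clock: 45.7
tool_pos: [0.6464, -0.2556, 0.2333]
tcp_rot: [-3.137, 0.006, 3.132]
contact_force: [1.2, 0.3, -4.3]
opening: 0.0341
grip_force: 101.5
move [9.620e-02 5.027e-01 4.000e-04] rot [-0.0041  0.0067  0.0982] at [ 0.6464 -0.2556  0.2333] [-3.1372  0.0065  3.1322] F [ 1.2  0.3 -4.3] q6 -0.47
blue 175 [206. 250.] [ 640.3 -251. ] [40.9 38.9] 88.2
red 120 [112. 262.] [ 499.3 -479.4] [40.3 39.9] 51.3
blue 285 [184. 268.] [ 639.7 -251.2] [40.1 39.2] 88.8
```

```bash
python3 go.py .572 .2455 .24 3.043; python3 nudge.py '[1, 6, -1, 0, 0, 0.05, 0.02, 2, 15, -1, 0, 0, 0.1, 0.02, 3, 24, -1, 0, 0, 0.15, 0.02, 4, 33, -1, 0, 0, 0.2, 0.02, 6, 42, -1, 0, 0, 0.25, 0.02, 8, 51, -1, 0, 0, 0.3, 0.02, 10, 60, -1, 0, 0, 0.35, 0.02, 12, 68, -1, 0, 0, 0.4, 0.02]';python3 go.py .572 .2455 .24 3.043
```

```text
move [ 0.0769  0.4992 -0.0123] rot [-0.0008 -0.0005  0.0892] at [ 0.6442 -0.2545  0.228 ] [-3.1408e+00 -6.0000e-04  3.1322e+00] F [-0.7  0.  -5.6] q6 -0.47
clock: 46.6
tool_pos: [0.5853, 0.0878, 0.2307]
tcp_rot: [-3.14, -0.004, 3.052]
contact_force: [1.7, 0.2, -3.7]
opening: 0.0341
grip_force: 101.5
move [ 0.0274  0.1558 -0.0095] rot [-0.002  -0.0042  0.0093] at [0.5853 0.0878 0.2307] [-3.1396 -0.0042  3.0523] F [ 1.7  0.2 -3.7] q6 0.11
```

Careful with the scale: shifts go in units of 5 mm and turns go in units of 0.2 rad. That gives: 0.155 m is 31, 0.12 m is 24, 0.009 rad is 0.045.

```bash
python3 nudge.py '[1.2, 8, -1, 0, 0, 0.015, 0.02, 2.6, 16, -1, 0, 0, 0.03, 0.02, 4, 24, 0, 0, 0, 0.045, 0.02, 5.2, 31, 0, 0, 0, 0.045, 0.02, 5.2, 31, 0, 0, 0, 0.045, 0.02, 5.2, 31, 8, 0, 0, 0.045, 0.02, 5.2, 31, 16, 0, 0, 0.045, 0.02, 5.2, 31, 22, 0, 0, 0.045, 0.02]';python3 nudge.py '[0, 0, 0, 0, 0, 0, 0.02, 0, 0, 0, 0, 0, 0, 0.02]' >/dev/null; python3 go.py .572 .2455 .0847 3.043;python3 - <<'E'
from h import *
c=manip.camera("wrist");cv2.imwrite("pics/w12.png",c["image"]);h=cv2.cvtColor(c["image"],cv2.COLOR_BGR2HSV)
b=cv2.inRange(h,(105,100,40),(125,255,255));n,l,s,ce=cv2.connectedComponentsWithStats(b)
for i in range(1,n):
    if s[i,4]>150: print(s[i],plane(c,[ce[i]],.116)[0].round(3))
E
```

```text
clock: 47.4
tool_pos: [0.5729, 0.241, 0.1186]
tcp_rot: [-3.137, -0.005, 3.043]
contact_force: [0.7, 0.3, -4.9]
opening: 0.0339
grip_force: 101.9
move [0.0031 0.0039 0.0377] rot [-0.0034 -0.0021 -0.0003] at [0.5748 0.2414 0.1224] [-3.1382e+00 -2.1000e-03  3.0427e+00] F [-0.  -0.7 -4.3] q6 0.38
[  80   93  344   13 3877] [0.489 0.248 0.116]
```

Scaled: 0.041 m is 8.2, 0.039 m is 7.8, -0.002 rad is -0.01.

```bash
python3 nudge.py '[0.6, 0.6, 3, -0.01, -0.005, 0, 0.02, 0.6, 0.6, 6, -0.01, -0.005, 0, 0.02, 0.6, 0.6, 7.2, -0.01, -0.005, 0, 0.02, 0.6, 0.6, 7.8, -0.01, -0.005, 0, 0.02, 0.6, 0.6, 8.2, -0.01, -0.005, 0, 0.02, 0.6, 0.6, 8.2, -0.01, -0.005, 0, 0.02]'; python3 go.py .572 .2455 .0847 3.043
```

```text
clock: 48.25
tool_pos: [0.5748, 0.2456, 0.0846]
tcp_rot: [3.141, 0.005, 3.043]
contact_force: [-0.6, -0.2, 0.4]
opening: 0.034
grip_force: 102.3
move [ 0.0028 -0.0004 -0.0001] rot [0.001  0.0054 0.0001] at [0.5748 0.2456 0.0846] [3.1406 0.0054 3.0431] F [-0.6 -0.2  0.4] q6 0.38
```

```bash
python3 nudge.py '[0, 0, 0.2, 0, 0, 0, 0.02, 0, 0, 0.2, 0, 0, 0, 0.055, 0, 0, 0.2, 0, 0, 0, 0.055, 0, 0, 0.2, 0, 0, 0, 0.055, 0, 0, 0.2, 0, 0, 0, 0.055, 0, 0, -8, 0, 0, 0, 0.055, 0, 0, -16, 0, 0, 0, 0.055, 0, 0, -24, 0, 0, 0, 0.055]';python3 nudge.py '[0, 0, -10, 0, 0, 5.75, 0.055, 0, 0, -20, 0, 0, 5.75, 0.055, 0, 0, -20, 0, 0, 5.75, 0.055, 0, 0, -20, 0, 0, 5.75, 0.055, 0, 0, -20, 0, 0, 5.75, 0.055, 0, 0, -20, 0, 0, 5.75, 0.055, 0, 0, -20, 0, 0, 5.75, 0.055, 0, 0, -20, 0, 0, 5.75, 0.055]' ; python3 go.py .526 .1767 .3136 1.466
```

```text
clock: 49.05
tool_pos: [0.5729, 0.2454, 0.2041]
tcp_rot: [3.142, 0.002, 3.043]
contact_force: [1.5, 0.3, 0.5]
opening: 0.0553
grip_force: 0.0
clock: 49.85
tool_pos: [0.5729, 0.2455, 0.3029]
tcp_rot: [3.139, 0.001, 1.888]
contact_force: [0.6, 0.5, -0.3]
opening: 0.0553
grip_force: 0.0
move [-0.0507 -0.066  -0.0108] rot [2.600e-03 2.000e-04 4.223e-01] at [0.5729 0.2455 0.3029] [3.1391e+00 7.0000e-04 1.8883e+00] F [ 0.6  0.5 -0.3] q6 1.54
```

```bash
python3 nudge.py '[-10, -13.2, -2, 0, 0, 2.11, 0.04, -10, -13.2, -2, 0, 0, 2.11, 0.04, -10, -13.2, -2, 0, 0, 2.11, 0.04, -10, -13.2, -2, 0, 0, 2.11, 0.04, -10, -13.2, -2, 0, 0, 2.11, 0.04, -10, -13.2, -2, 0, 0, 2.11, 0.04]'>/dev/null; python3 gm.py; python3 go.py .4425 .2571 .2 1.466;  python3 - <<'E'
from bl import *
for n in("side","scene"): rects(manip.camera(n))
E
```

```text
[0.5264 0.1776 0.3126] [ 3.139 -0.     1.473]
[573.7 244. ] [93.  37.3] 84.5 1194
move [ 0.0709 -0.0915  0.1124] rot [ 0.0025 -0.0003  0.0072] at [0.5264 0.1776 0.3126] [ 3.1391e+00 -3.0000e-04  1.4732e+00] F [ 0.2  0.2 -0.8] q6 1.86
yellow 161 [238. 228.] [ 640.7 -134.2] [37.7 41.2] 1.0
blue 175 [206. 250.] [ 640.3 -250.7] [38.6 40.2] 0.2
red 101 [112. 262.] [ 499.3 -479.4] [40.3 39.9] 51.3
yellow 221 [227. 242.] [ 639.5 -135.5] [37.2 37.7] 89.9
blue 283 [184. 268.] [ 639.5 -251.4] [39.7 38.9] 88.8
```

The gauge stands upright in the drawer, square to it, and the blanks are unmoved. Shutting the drawer.

```bash
python3 nudge.py '[14.2, -18.2, 0, 0, 0, 0.035, 0.04, 14.2, -18.2, 0, 0, 0, 0.035, 0.04, 14.2, -18.2, 0, 0, 0, 0.035, 0.04, 14.2, -18.2, 10, 0, 0, 0.035, 0.04, 14.2, -18.2, 20, 0, 0, 0.035, 0.04, 14.2, -18.2, 22.4, 0, 0, 0.035, 0.04, 14.2, -18.2, 22.4, 0, 0, 0.035, 0.04]'|sed -n 1,3p; python3 go.py .4435 .2565 .085 1.466
```

```text
clock: 51.3
tool_pos: [0.4419, 0.2563, 0.1992]
tcp_rot: [-3.141, 0.002, 1.464]
move [0.0006 0.0017 0.1142] rot [-0.0011  0.0019 -0.0016] at [0.4419 0.2563 0.1992] [-3.1405e+00  1.9000e-03  1.4644e+00] F [ 0.5 -0.   0.6] q6 2.06
```

Scaled: 0.115 m is 23, 0.1 m is 20.

```bash
python3 nudge.py '[0, 0.3, 10, 0, 0, 0, 0.04, 0, 0.3, 20, 0, 0, 0, 0.04, 0, 0.3, 23, 0, 0, 0, 0.04, 0, 0.3, 23, 0, 0, 0, 0.04, 0, 0.3, 23, 0, 0, 0, 0.04]'|sed -n 2,4p; python3 nudge.py '[0, 0, 0, 0, 0, 0, 0, 0, 0, 0, 0, 0, 0, 0, 0, 0, 0, 0, 0, 0, 0, 0, 0, 0, 0, 0, 0, 0, 0, 0, 0, 0, 0, 0, 0]' 60;python3 nudge.py '[0, 2, 0, 0, 0, 0, 0, 0, 6, 0, 0, 0, 0, 0, 0, 10, 0, 0, 0, 0, 0, 0, 14, 0, 0, 0, 0, 0, 0, 18, 0, 0, 0, 0, 0, 0, 22, 0, 0, 0, 0, 0, 0, 26, 0, 0, 0, 0, 0, 0, 29, 0, 0, 0, 0, 0]'; python3 nudge.py '[0, 1.2, 0, 0, 0, 0, 0, 0, 2.4, 0, 0, 0, 0, 0, 0, 3.2, 0, 0, 0, 0, 0, 0, 4, 0, 0, 0, 0, 0, 0, 4, 0, 0, 0, 0, 0, 0, 4, 0, 0, 0, 0, 0]'; python3 go.py .5945 .2407 .085 1.466
```

```text
tool_pos: [0.4472, 0.2574, 0.0879]
tcp_rot: [3.136, -0.002, 1.464]
contact_force: [0.0, 1.1, -0.7]
clock: 52.3
tool_pos: [0.4464, 0.2573, 0.0878]
tcp_rot: [3.135, -0.002, 1.465]
contact_force: [-1.0, -0.3, 5.7]
opening: 0.0074
grip_force: 58.7
clock: 53.1
tool_pos: [0.5909, 0.243, 0.0878]
tcp_rot: [3.137, -0.005, 1.465]
contact_force: [-1.2, 4.5, 3.6]
opening: 0.007
grip_force: 59.4
clock: 53.7
tool_pos: [0.6018, 0.2419, 0.0877]
tcp_rot: [-3.132, -0.004, 1.467]
contact_force: [-20.6, 6.0, 19.6]
opening: 0.0073
grip_force: 61.8
move [-0.002  -0.0071  0.0028] rot [-0.0094 -0.0042  0.0015] at [0.6018 0.2419 0.0877] [-3.1322 -0.0042  1.4675] F [-20.6   6.   19.6] q6 1.94
```

Travel is 0.160 m between the two stops, so the drawer is shut. Release, clear and check.

Scaled: -0.15 m is -30, -0.1 m is -20.

```bash
python3 nudge.py '[0, 0, 0, 0, 0, 0, 0.04, 0, 0, 0, 0, 0, 0, 0.04, 0, 0, 0, 0, 0, 0, 0.04, 0, -1.2, 0, 0, 0, 0, 0.04, 0, -1.6, 0, 0, 0, 0, 0.04, 0, -1.6, -10, 0, 0, 0, 0.04, 0, -1.6, -20, 0, 0, 0, 0.04, 0, -1.6, -30, 0, 0, 0, 0.04]'; python3 nudge.py '[0, 0, -10, 0, 0, 0, 0.04, 0, -10, -16, 0, 0, 0, 0.04, 0, -20, -16, 0, 0, 0, 0.04, 0, -20, -16, 0, 0, 0, 0.04, 0, -20, -16, 0, 0, 0, 0.04, 0, -20, -16, 0, 0, 0, 0.04]'; python3 - <<'E'
from bl import *
for n in("side","scene"): rects(manip.camera(n))
c=manip.camera("wrist");g=cv2.cvtColor(c["image"],cv2.COLOR_BGR2GRAY);h=cv2.cvtColor(c["image"],cv2.COLOR_BGR2HSV)
b=cv2.inRange(h,(105,100,40),(125,255,255));n,l,s,ce=cv2.connectedComponentsWithStats(b)
for i in range(1,n):
    if s[i,4]>150: print(s[i],plane(c,[ce[i]],.116)[0].round(3))
print(manip.observe()["contact_force"])
E
```

```text
clock: 54.5
tool_pos: [0.5999, 0.2397, 0.2374]
tcp_rot: [3.14, 0.0, 1.464]
contact_force: [0.7, -0.8, 0.4]
opening: 0.0402
grip_force: 0.0
clock: 55.1
tool_pos: [0.5016, 0.2506, 0.3158]
tcp_rot: [3.138, -0.0, 1.464]
contact_force: [0.7, -0.9, 0.1]
opening: 0.0394
grip_force: 0.0
yellow 160 [238. 228.] [ 640.7 -134.2] [37.7 41.2] 1.0
blue 175 [206. 250.] [ 640.3 -250.7] [38.6 40.2] 0.2
yellow 224 [227. 242.] [ 639.7 -135.3] [37.4 37.5] 88.7
blue 281 [184. 268.] [ 639.4 -251.5] [39.5 38.6] 88.8
[  36    0   91   47 2376] [0.329 0.439 0.116]
[  0  12  46  44 544] [0.251 0.428 0.116]
[  78   12   69   70 1607] [0.363 0.402 0.116]
[ 337  100   39  136 2947] [0.632 0.25  0.116]
[ 0.13582763  0.95222882 -0.19994705]
```

```bash
python3 - <<'E'
from h import *
a=cv2.imread("pics/scene0.png")[130:165,305:360];b=manip.camera("scene")["image"]
for dx in range(-4,5):
    print(dx,[round(float(cv2.absdiff(a,b[130+dy:165+dy,305+dx:360+dx]).mean()),1) for dy in range(-4,5)])
E
```

```text
-4 [24.3, 24.2, 24.1, 24.2, 24.3, 23.6, 22.0, 20.6, 20.8]
-3 [24.7, 24.1, 23.8, 24.1, 24.2, 23.0, 20.9, 20.1, 21.2]
-2 [25.1, 24.3, 23.8, 23.9, 23.6, 22.0, 20.4, 20.6, 21.6]
-1 [25.7, 25.1, 24.4, 23.3, 22.0, 20.7, 20.4, 21.3, 22.4]
0 [26.3, 25.8, 25.0, 23.1, 20.1, 19.9, 21.0, 22.1, 23.8]
1 [27.0, 26.4, 25.3, 23.3, 20.7, 19.7, 21.5, 23.1, 25.4]
2 [27.5, 27.2, 26.0, 23.8, 21.6, 20.8, 21.8, 24.4, 26.9]
3 [28.3, 28.0, 26.6, 24.2, 22.3, 22.2, 23.0, 25.8, 27.9]
4 [29.0, 28.5, 26.9, 24.9, 23.8, 23.6, 25.1, 27.3, 28.8]
```

```bash
python3 -c "
from rig import manip
print(manip.close_job())"
```

```text
the job is handed in; nothing more can be done
None
```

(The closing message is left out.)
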